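# Air off the specimen cups and open the exhaust valve

### The arm

A 6-joint arm with a two-finger parallel gripper is mounted at the origin on the work surface. World frame = base frame: x ahead of the robot, y to its left, z up, the work surface at z = 0. Lengths are in m, angles in rad, forces in N, time in s.
With the tool pointing down it reaches from about 0.15 to 0.775 m from the base axis. Payload 6.1 kg.
Tool frame: the origin (TCP) lies midway between the tips of the shut fingers; the grasp point (between the pads) lies 19 mm behind it; z points along the fingers, y is the direction in which the jaws open and shut (so a half turn about z gives the same grasp; the last joint's range is limited). The gripper opens to 85 mm and grips with 20 to 120 N. Pads are 22 mm wide; open, the fingers measure 114 mm over their backs; the gripper's body (76 mm by 85 mm) begins 54 mm behind the grasp point. The pads swing forward as they close: fully open they stand 13 mm farther back than shut.
Start: joints at [1.313, 0.126, -0.04, 1.405, 0, 1.571], TCP at [0.134, 0.508, 0.231] pointing down, gripper open.
Joint ranges: [-2.72, 2.72], [-0.95, 1.95], [-1.27, 1.35], [-1.78, 2.02], [-1.46, 1.47], [-3.14, 3.14]. Speed limits (rad/s): [2.39, 2.39, 3.01, 3.14, 3.14, 3.14].

### API

Orientations are given as a rotation vector (axis times angle).
In Python, from plant import arm, viewer, close_job gives the robot as it stands. The module is installed in compiled form; this text tells all that it offers.
- The arm moves only by the tool carry_out, never from a script. Its argument "targets" is text: rows parted by semicolons, each of 7 numbers parted by spaces: the turn, a rotation vector about the tool's x, y, z in rad, then the shift along the tool's x, y, z in mm, then the opening, from 0 (shut) to 1 (fully open). In form: wx wy wz tx ty tz jaw; .... A call has 1 to 20 rows; each row is the pose to reach, as a shift and turn from the pose commanded when the call began, along the tool's axes at that moment; what a row does not reach only later rows make up. A row lasts 1/8 s, in which the tool goes at most 62.5 mm and 10.7 degrees, less where a joint would pass 70% of its speed; a pose out of reach is approached as far as the arm can. A call with a gripper value outside its range is refused whole. The fingers move at their own pace and stop on an object; the grip force is fixed at half the most. Time passes only in rows, so rows that repeat a pose let the fingers close. It gives the time, the measured TCP pose, the force and the opening at its end, in the units of the state.
- arm.state(): the state, without advancing time (a new reading comes with each control period).
- viewer.camera(name): name is "scene" or "top"; returns the picture (384x512x3 uint8, red, green, blue); there is no depth.
- viewer.calibration(name): a dict with "camera_matrix" (3x3 intrinsics, pixels), "distortion" ([k1, k2, p1, p2, k3] as OpenCV has them; the pictures are not rectified), "R" (3x3) and "t" (3): a world point X has camera coordinates R X + t. Camera axes: x right, y down, z forward; pixel columns grow to the right and rows downward; lengths in m; the calibration is good to about 2 mm. A picture is of the moment at which its call begins. calibration takes no time and is no camera call.
- close_job(): hands the job in, once; it reports no verdict.
The state is a dict: "time_s": time; "joints": joint angles; "joint_velocities": joint speeds; "tau": joint torques, N m; "tcp_pos": TCP position; "tcp_rot": TCP orientation; "contact_force": force on the tool from outside, world axes, zero at the start; "wrist_torque": the same for the moment, N m; "gripper_width": finger opening in m.
Only numpy, scipy, OpenCV 4.12 (cv2) and the standard library are available. Lean on these libraries where they do the work, as an engineer would, in place of code of your own. Each camera call takes 0.05 s, during which the arm holds its last target.

### The job

Turn each of the square metal cups that stand mouth-up on the bench over and set them all, mouth-down and side by side, on the perforated vent plate. When they all stand there, open the exhaust valve: crank its handwheel counterclockwise (seen from above) until you feel the stop, then back it off a quarter turn so that it cannot seize. Leave the jar, the bottle and the box of cassettes where they are.

Things in the scene. Friction and masses are not known exactly. Their poses are not given: they have to be found in the camera images.
- cup1: loose square cup of bare bright metal, 56 x 56 mm outside and 70 mm tall, walls 3 mm, 0.18 kg, open at one end, all cups alike; origin: centre of the outside of its closed bottom; +z runs from the closed bottom to the open mouth (so z points up when the cup stands mouth-up), x and y are square to its four flat sides
- cup2: loose square cup of bare bright metal, 56 x 56 mm outside and 70 mm tall, walls 3 mm, 0.18 kg, open at one end, all cups alike; origin: centre of the outside of its closed bottom; +z runs from the closed bottom to the open mouth (so z points up when the cup stands mouth-up), x and y are square to its four flat sides
- cup3: loose square cup of bare bright metal, 56 x 56 mm outside and 70 mm tall, walls 3 mm, 0.18 kg, open at one end, all cups alike; origin: centre of the outside of its closed bottom; +z runs from the closed bottom to the open mouth (so z points up when the cup stands mouth-up), x and y are square to its four flat sides
- cup1_rim (a point): centre of the open mouth of cup1, 70 mm from its bottom
- cup2_rim (a point): centre of the open mouth of cup2, 70 mm from its bottom
- cup3_rim (a point): centre of the open mouth of cup3, 70 mm from its bottom
- plate: fixed dark perforated metal vent plate lying on the bench, 340 mm along its x, 170 mm along its y, flat top 12 mm above the bench; origin: centre of its underside, on the bench
- valve: fixed grey pedestal of the exhaust valve, 116 mm wide at the foot, standing on the bench; origin: centre of its underside, below the wheel's axis; the wheel with its crank reaches 170 mm above the bench and 85 mm from the axis
- wheel_hub (a point): centre of the horizontal black-rimmed handwheel, on its vertical axis, on the hub's top 113 mm above the bench; the rim has 70 mm radius and its top lies 110 mm above the bench
- crank_grip (a point): middle of the upright black crank handle on the wheel's rim, 142 mm above the bench: a freely spinning cylinder, 26 mm across and 50 mm tall (114 to 164 mm above the bench), its axis 70 mm from the wheel's axis; it goes round with the wheel
- wheel (a joint): angle of the handwheel in rad; 0 is shut, it grows as the wheel is turned counterclockwise seen from above (opening). It has a hard stop at fully open, one and a half to two and a half turns from where it is found, to be felt or seen as the wheel going no further. Friction takes about 3 N at the crank handle; the wheel stays where it is left
- jar: bystander: white lidded jar, 76 mm wide, 85 mm tall, origin under its centre
- bottle: bystander: amber bottle, 60 mm wide, 120 mm tall, origin under its centre
- box: bystander: green open box of white cassettes, 80 x 110 mm, 50 mm tall, origin under its centre

How it is judged:
On the way, in this order (a step that is already met when the one before it is completed fails the run):
1. every cup stands mouth-down on the vent plate, let go (angle between each of cup1, cup2, cup3's own z axis and vertical above 3 rad and z of cup1_rim in the frame of plate between 0.007 and 0.018 m and x of cup1_rim in the frame of plate between -0.145 and 0.145 m and y of cup1_rim in the frame of plate between -0.06 and 0.06 m and contact force between the fingers and cup1 below 0.5 N and linear speed of each of cup1, cup2, cup3 below 0.03 m/s and z of cup2_rim in the frame of plate between 0.007 and 0.018 m and x of cup2_rim in the frame of plate between -0.145 and 0.145 m and y of cup2_rim in the frame of plate between -0.06 and 0.06 m and contact force between the fingers and cup2 below 0.5 N and z of cup3_rim in the frame of plate between 0.007 and 0.018 m and x of cup3_rim in the frame of plate between -0.145 and 0.145 m and y of cup3_rim in the frame of plate between -0.06 and 0.06 m and contact force between the fingers and cup3 below 0.5 N), for 0.3 s.
2. the handwheel is cranked open to its stop (value of joint wheel above 13.88 rad), for 0.1 s.
3. the handwheel is backed off a quarter turn (value of joint wheel between 12.0292 and 12.8292 rad), for 0.3 s.
At the end, for the whole second after the job is handed in: Every cup stands mouth-down, flat and at rest on the vent plate, its middle at least 25 mm inside the plate's edges, and the handwheel rests a quarter turn (give or take 0.4 rad) short of its open stop, having been at the stop (within 0.12 rad) after the cups were all set (all of step 1 and all of step 3 and velocity of joint wheel between -0.05 and 0.05 rad/s); the robot touches nothing.
It fails at once if the jar is pushed more than 30 mm or tipped (distance of jar from where it was at the start of the episode above 0.03 m or angle between jar's own z axis and vertical above 0.5 rad).
It fails at once if the bottle is pushed more than 30 mm or tipped (distance of bottle from where it was at the start of the episode above 0.03 m or angle between bottle's own z axis and vertical above 0.5 rad).
It fails at once if the box is pushed more than 30 mm or tipped (distance of box from where it was at the start of the episode above 0.03 m or angle between box's own z axis and vertical above 0.5 rad).
Of cup1, cup2, cup3 only 2 to 3 are there at a start; the rules pass over those that are not, and their reading is None.
At some moment in a run one of cup1, cup2, cup3 may be knocked a few centimetres aside while the robot is not near it.
Once in a run the grip may slacken for a moment while it holds something.
It also fails if it takes over 210 s, if anything falls off the work surface, if the arm or the gripper's body presses on something with over 40 N, if the wrist force passes 120 N, or if a joint passes its speed limit or range.

## Working session

There is one attempt and no reset: what is moved stays moved. The work goes in short steps, Python scripts to look and compute and a tool call to move; the robot and the scene stay as the last step left them, time stands still between calls to the robot, and variables do not carry over. Pictures are saved under pics/ and viewed, and the job is handed in when it is done.

Besides the shell and the picture viewer there is one more tool, called after ">>>" as name(argument=value, ...) on one line, values as JSON. carry_out: Moves the arm, as the interface text tells. Its arguments: {"type":"object","properties":{"targets":{"type":"string"}},"required":["targets"]}

```bash
mkdir -p pics
python3 - <<'E'
from plant import arm, viewer
import cv2
for n in("scene","top"):
    im=viewer.camera(n); cv2.imwrite(f"pics/{n}0.png",im[:,:,::-1])
    c=viewer.calibration(n); print(n,c)
print(arm.state())
E
```

```text
scene {'camera_matrix': array([[468.05398375,   0.        , 261.50748951],
       [  0.        , 468.05398375, 192.33426156],
       [  0.        ,   0.        ,   1.        ]]), 'distortion': array([-0.11946609,  0.        ,  0.        ,  0.        ,  0.        ]), 'R': array([[ 0.80675869,  0.59072782, -0.01345597],
       [ 0.382815  , -0.53988754, -0.74964933],
       [-0.45010343,  0.59963496, -0.66169843]]), 't': array([-0.42517404, -0.15507628,  1.77255838])}
top {'camera_matrix': array([[413.48028212,   0.        , 254.86934835],
       [  0.        , 413.48028212, 195.9664554 ],
       [  0.        ,   0.        ,   1.        ]]), 'distortion': array([0.00988257, 0.        , 0.        , 0.        , 0.        ]), 'R': array([[ 0.00782585, -0.99989953,  0.01181919],
       [-0.9883177 , -0.00953319, -0.15210929],
       [ 0.15220669, -0.01049073, -0.98829301]]), 't': array([-0.04339055,  0.5894082 ,  1.01977746])}
{'time_s': 0.1, 'joints': array([ 1.31298275e+00,  1.26365417e-01, -4.05096687e-02,  1.40540859e+00,
       -8.48772105e-07,  1.57081225e+00]), 'joint_velocities': array([-1.89406080e-04, -1.58649192e-03,  1.72536106e-03, -3.06042508e-03,
       -7.18194736e-04, -4.46904678e-05]), 'tau': array([ 2.66645693e-03, -4.36902523e+01,  3.53605807e+01,  1.36223467e-02,
        2.01238786e-04,  1.35925234e-05]), 'tcp_pos': array([0.13376358, 0.50729078, 0.23058114]), 'tcp_rot': array([-4.03852208e-01, -3.11533409e+00,  2.31697175e-03]), 'contact_force': array([-0.17554072, -1.05914217,  0.81118424]), 'wrist_torque': array([-0.01436587, -0.01657706, -0.02281134]), 'gripper_width': 0.08523962289137793}
```

View pics/scene0.png

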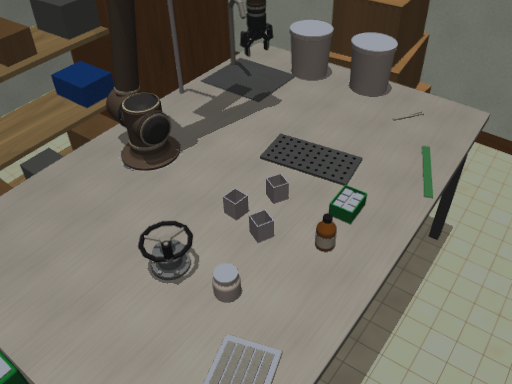

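View pics/top0.png

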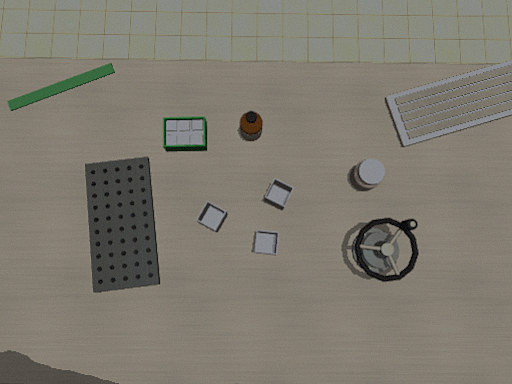

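The scene camera shows three cups near px (236,204), (277,189) and (262,226). They appear in the top view at (212,217), (278,194) and (266,243). In the top view the plate is centred near (122,224), and the wheel hub is near (387,249) with the crank at (411,224). I'll measure all of these next.

```bash
cat > h.py <<'E'
import numpy as np, cv2
from plant import arm, viewer
from scipy.spatial.transform import Rotation as Ro
def cast(name,uv,z):
    c=viewer.calibration(name)
    p=cv2.undistortPoints(np.array(uv,float).reshape(-1,1,2),c["camera_matrix"],np.array(c["distortion"]))[:,0]
    d=np.c_[p,np.ones(len(p))]@c["R"]; o=-c["R"].T@c["t"]
    s=(z-o[2])/d[:,2]
    return o+d*s[:,None]
def proj(name,X):
    c=viewer.calibration(name)
    return cv2.projectPoints(np.array(X,float).reshape(-1,1,3),cv2.Rodrigues(c["R"])[0],c["t"],c["camera_matrix"],np.array(c["distortion"]))[0][:,0]
def crop(name,u0,v0,u1,v1,k,out,im=None):
    if im is None: im=viewer.camera(name)[:,:,::-1]
    cv2.imwrite("pics/"+out,cv2.resize(im[v0:v1,u0:u1],None,fx=k,fy=k,interpolation=cv2.INTER_CUBIC))
def st():
    s=arm.state(); R=Ro.from_rotvec(s["tcp_rot"]).as_matrix()
    print("t",round(s["time_s"],2),"tcp",s["tcp_pos"].round(4),"F",s["contact_force"].round(1),"w",round(s["gripper_width"],4),"q",s["joints"].round(3)); print(R.round(3)); return s,R
E
python3 - <<'E'
from h import *
im=cv2.imread("pics/top0.png")
crop("top",180,170,310,270,6,"cups_top.png",im)
crop("top",330,200,430,290,6,"valve_top.png",im)
im2=cv2.imread("pics/scene0.png")
crop("",210,165,300,250,6,"cups_sc.png",im2)
# plate: dark mask
m=(im.max(2)<75).astype('uint8'); m[:, :70]=0; m[:,175:]=0; m[320:]=0
m=cv2.morphologyEx(m,cv2.MORPH_CLOSE,np.ones((5,5)))
cs,_=cv2.findContours(m,0,1); c=max(cs,key=cv2.contourArea)
r=cv2.minAreaRect(c); b=cv2.boxPoints(r); print(r); P=cast("top",b,0.012); print(P.round(4),np.linalg.norm(np.diff(P,axis=0),axis=1),P.mean(0))
print(proj("top",[[0,0,0],[.3,0,0],[.5,0,0]]))
E
```

```text
((120.84341430664062, 224.20785522460938), (129.44851684570312, 66.929443359375), 85.00625610351562)
[[0.6805 0.4245 0.012 ]
 [0.6986 0.2479 0.012 ]
 [0.3597 0.2032 0.012 ]
 [0.3442 0.3719 0.012 ]] [0.17751268 0.34176852 0.16941001] [0.52076406 0.31183944 0.012     ]
[[237.21776195 435.741904  ]
 [238.92915248 309.72791293]
 [239.97297443 231.90756636]]
```

View pics/cups_top.png

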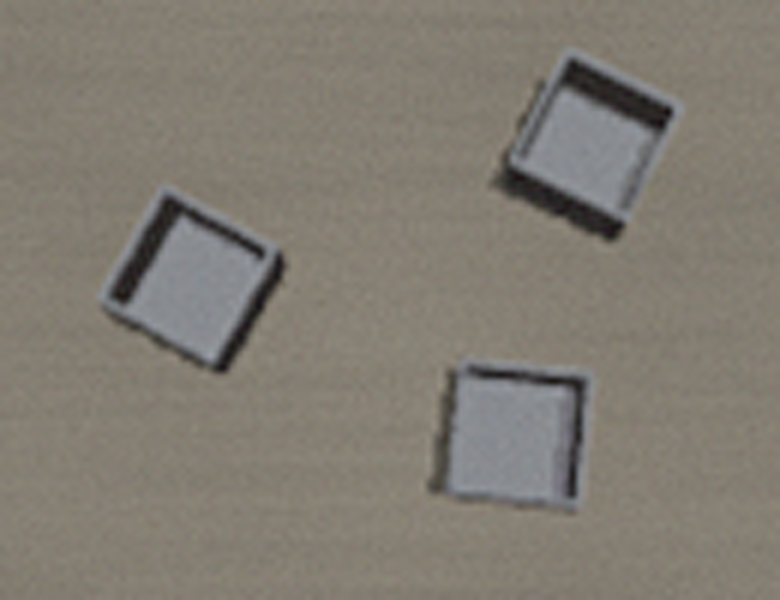

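View pics/valve_top.png

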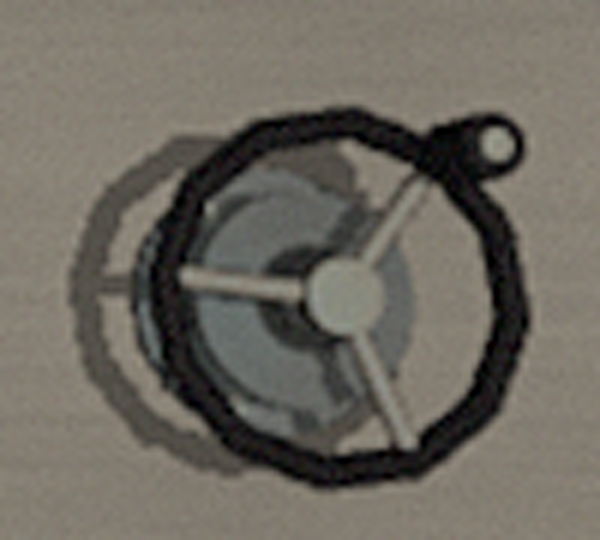

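View pics/cups_sc.png

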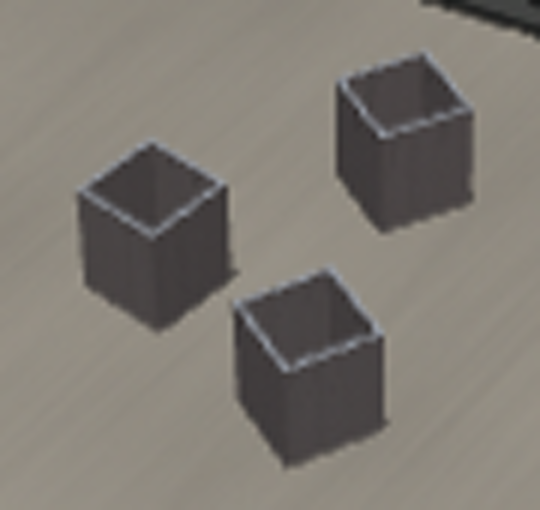

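Run:
```python
from h import *
def f(p): return (np.array(p,float)+.5)/6-.5+np.array([180,170])
for n,p in dict(A=[(102,300),(168,188),(280,252),(216,364)],B=[(572,50),(682,108),(625,218),(512,160)],C=[(458,362),(592,372),(580,506),(442,493)]).items():
    P=cast("top",f(p),.07); c=P.mean(0); e=P[np.r_[1:4,0]]-P
    a=np.degrees(np.arctan2(e[:,1],e[:,0])); print(n,c.round(4),np.linalg.norm(e,axis=1).round(4),a.round(1),"scene",proj("scene",[c]).round(1))
def g(p): return (np.array(p,float)+.5)/6-.5+np.array([330,200])
print("hub",cast("top",g([(343,295)]),.113)," crank top",cast("top",g([(497,145)]),.164))
im=cv2.imread("pics/top0.png"); crop("",70,140,175,305,5 if 0 else 3.5,"plate.png",im)
m=(im.max(2)<80).astype('uint8'); m[:, :70]=0; m[:,175:]=0; m[320:]=0
m=cv2.morphologyEx(m,cv2.MORPH_CLOSE,np.ones((5,5)))
cs,_=cv2.findContours(m,0,1); c=max(cs,key=cv2.contourArea)
ap=cv2.approxPolyDP(cv2.convexHull(c),6,True)[:,0]; print(ap); P=cast("top",ap,.012); print(P.round(3),P.mean(0))
st()
```

```text
A [0.5355 0.0698 0.07  ] [0.0539 0.0542 0.0533 0.0545] [ -29.  -119.3  151.3   61.4] scene [[276. 180.]]
B [ 0.597  -0.0993  0.07  ] [0.0524 0.0528 0.0531 0.0535] [-117.8  152.8   63.1  -28. ] scene [[260.5 217.3]]
C [ 0.4716 -0.0662  0.07  ] [0.0556 0.0552 0.0569 0.0541] [-93.8 174.8  85.1  -6.5] scene [[234.6 195.1]]
hub [[ 0.45578584 -0.35110238  0.113     ]]  crank top [[ 0.51115361 -0.39499377  0.164     ]]
[[147 157]
 [159 283]
 [ 93 291]
 [ 85 164]]
[[0.698 0.252 0.012]
 [0.367 0.206 0.012]
 [0.346 0.372 0.012]
 [0.677 0.416 0.012]] [0.52182925 0.31144152 0.012     ]
t 0.1 tcp [0.1338 0.5073 0.2306] F [-0.2 -1.1  0.8] w 0.0852 q [ 1.313  0.126 -0.041  1.405 -0.     1.571]
[[-0.967  0.255 -0.   ]
 [ 0.255  0.967 -0.001]
 [-0.    -0.001 -1.   ]]
```

View pics/plate.png

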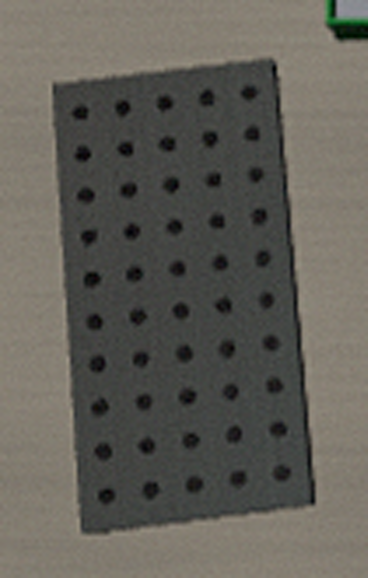

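```bash
cat >> h.py <<'E'
def frame(az,pitch,flip=False,tilt=0):
    """tool z at azimuth az deg, pitched 'pitch' deg below horizontal, tool y horizontal; flip: half turn about tool z"""
    a,p=np.radians([az,pitch]); z=np.array([np.cos(a)*np.cos(p),np.sin(a)*np.cos(p),-np.sin(p)])
    y=np.array([-np.sin(a),np.cos(a),0]); R=np.c_[np.cross(y,z),y,z]
    if flip: R=R@np.diag([-1,-1,1.])
    return R
def rel(Rt,pt,lab=""):
    s=arm.state(); R=Ro.from_rotvec(s["tcp_rot"]).as_matrix()
    w=Ro.from_matrix(R.T@Rt).as_rotvec(); t=R.T@(np.array(pt)-s["tcp_pos"])*1000
    print(lab,"w",w.round(3),"t",t.round(1),"ang",np.degrees(np.linalg.norm(w)).round(1))
E
python3 - <<'E'
from h import *
rel(frame(-5,90),[.42,-.04,.30],"s1")
E
```

```text
s1 w [-0.001 -0.    -0.171] t [-416.3 -456.3  -68.7] ang 9.8
```

>>> carry_out(targets="0 0 0 -40 -45 -40 1; 0 0 -0.03 -80 -90 -70 1; 0 0 -0.06 -120 -135 -70 1; 0 0 -0.09 -160 -180 -70 1; 0 0 -0.12 -200 -225 -70 1; 0 0 -0.15 -240 -270 -70 1; 0 0 -0.17 -280 -315 -70 1; 0 0 -0.17 -320 -360 -70 1; 0 0 -0.17 -360 -400 -70 1; 0 0 -0.17 -400 -435 -70 1; 0 0 -0.17 -416 -456 -70 1; 0 0 -0.17 -416 -456 -70 1; 0 0 -0.17 -416 -456 -70 1")

```text
time_s: 1.72
tcp_pos: [0.4194, -0.039, 0.3011]
tcp_rot: [-0.138, -3.138, -0.001]
contact_force: [0.2, -0.0, -0.1]
gripper_width: 0.0852
```

Run:
```python
from h import *
st()
d=frame(-5,5)[:,2]
rel(frame(-5,5),[.42,-.062,.25],"s2")
```

```text
t 1.73 tcp [ 0.4194 -0.039   0.3011] F [ 0.2 -0.  -0.1] w 0.0852 q [-0.093 -0.059 -0.079  1.552  0.    -0.005]
[[-0.996  0.088 -0.001]
 [ 0.088  0.996  0.   ]
 [ 0.001  0.    -1.   ]]
s2 w [-0.000e+00 -1.484e+00 -1.000e-03] t [ -2.6 -22.9  51.1] ang 85.0
```

>>> carry_out(targets="0 -0.17 0 0 -3 6 1; 0 -0.34 0 0 -6 12 1; 0 -0.51 0 0 -9 18 1; 0 -0.68 0 0 -12 24 1; 0 -0.85 0 0 -15 30 1; 0 -1.02 0 0 -18 36 1; 0 -1.19 0 0 -20 42 1; 0 -1.36 0 -2 -23 51 1; 0 -1.484 0 -3 -23 51 1; 0 -1.484 0 -3 -23 51 1; 0 -1.484 0 -3 -23 51 1")

```text
time_s: 3.1
tcp_pos: [0.4495, -0.0733, 0.3152]
tcp_rot: [0.07, 1.733, -0.057]
contact_force: [-0.7, 1.2, -0.0]
gripper_width: 0.0854
```

Run:
```python
from h import *
st()
d=frame(-5,5)[:,2]
c=np.array([.4716,-.0662,.043])
rel(frame(-5,5),c+.022*d+[0,0,.12],"above")
rel(frame(-5,5),c+.022*d,"grasp")
crop("scene",150,60,350,260,3,"s1.png"); crop("top",130,120,330,384,2.2,"t1.png")
```

```text
t 3.1 tcp [ 0.4495 -0.0733  0.3152] F [-0.7  1.2 -0. ] w 0.0854 q [-0.307 -0.954 -1.266 -0.144  0.225 -0.036]
[[-0.162  0.079  0.984]
 [ 0.014  0.997 -0.078]
 [-0.987  0.001 -0.163]]
above w [ 0.008 -0.076 -0.   ] t [145.    8.4  67.9] ang 4.4
grasp w [ 0.008 -0.076 -0.   ] t [263.4   8.3  87.4] ang 4.4
```

View pics/s1.png

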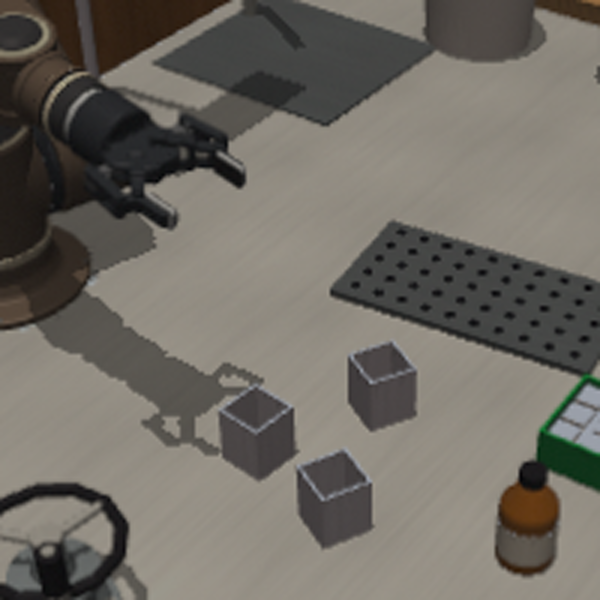

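View pics/t1.png

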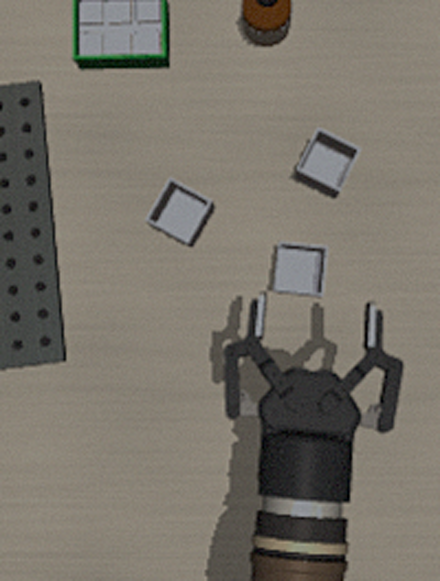

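>>> carry_out(targets="0 0 0 20 0 30 1; 0.004 -0.04 0 40 2 68 1; 0.008 -0.076 0 70 5 68 1; 0.008 -0.076 0 100 8 68 1; 0.008 -0.076 0 125 8 68 1; 0.008 -0.076 0 145 8 68 1; 0.008 -0.076 0 145 8 68 1; 0.008 -0.076 0 145 8 68 1")

```text
time_s: 4.2
tcp_pos: [0.564, -0.0871, 0.2817]
tcp_rot: [0.073, 1.723, -0.062]
contact_force: [0.3, 0.2, -0.2]
gripper_width: 0.0853
```

Run:
```python
from h import *
st()
d=frame(-5,5)[:,2]
c=np.array([.4716,-.0662,.043])
rel(frame(-5,5),c+.022*d+[0,0,.04],"40")
rel(frame(-5,5),c+.022*d,"grasp")
```

```text
t 4.2 tcp [ 0.564  -0.0871  0.2817] F [ 0.3  0.2 -0.2] w 0.0853 q [-0.225 -0.463 -1.265 -0.647  0.139 -0.021]
[[-0.152  0.084  0.985]
 [ 0.013  0.996 -0.083]
 [-0.988  0.    -0.153]]
40 w [ 0.003 -0.066 -0.   ] t [209.2  12.9 -40.5] ang 3.8
grasp w [ 0.003 -0.066 -0.   ] t [248.8  12.9 -34.3] ang 3.8
```

```bash
cat > k.py <<'E'
import numpy as np
from scipy.optimize import least_squares
from scipy.spatial.transform import Rotation as Ro
D=[([1.31298,.126365,-.0405097,1.405409,0,1.57081],[.13376,.50729,.23058],[-4.03852208e-01,-3.11533409,.0023]),
([-.093,-.059,-.079,1.552,0,-.005],[.4194,-.039,.3011],[-.138,-3.138,-.001]),
([-.307,-.954,-1.266,-.144,.225,-.036],[.4495,-.0733,.3152],[.07,1.733,-.057]),
([-.225,-.463,-1.265,-.647,.139,-.021],[.564,-.0871,.2817],[.073,1.723,-.062])]
def fk(q,p):
    r0,h,a,b,be,L,al=p
    q1,q2,q3,q4,q5,q6=q; P=q2-q3+q4; f=q2-q3+be
    rw=r0+a*np.sin(q2+al)+b*np.cos(f); zw=h+a*np.cos(q2+al)-b*np.sin(f)
    # frame at pitch P, q5=0,q6=0: z fwd pitched, y left
    B=Ro.from_euler('z',q1).as_matrix()@np.c_[[-np.sin(P),0,-np.cos(P)],[0,1,0],[np.cos(P),0,-np.sin(P)]]
    R=B@Ro.from_euler('x',-q5*SG).as_matrix()@Ro.from_euler('z',q6).as_matrix()
    w=np.array([rw*np.cos(q1),rw*np.sin(q1),zw])
    return w+L*R[:,2],R,w
SG=1
def fit():
    def res(p):
        o=[]
        for q,x,rv in D: o+=list(fk(q,p)[0]-x)
        o+=[.02*p[6]]   # weak prior
        return o
    return least_squares(res,[.15,.12,.3,.35,.1,.295,0])
lo=np.array([-2.72,-.95,-1.27,-1.78,-1.46,-3.14]);hi=np.array([2.72,1.95,1.35,2.02,1.47,3.14])
def ik(x,R,p,q0):
    def res(q):
        X,RR,_=fk(q,p); return np.r_[(X-x)*5,Ro.from_matrix(RR.T@R).as_rotvec()]
    best=None
    for q in [q0]+[np.clip(np.array(q0)+d,lo+.01,hi-.01) for d in ([0,.3,-.3,0,1,1.5],[0,.3,-.3,0,-1,-1.5],[.5,.3,-.3,.5,-1,1.5],[-.5,.3,-.3,.5,1,-1.5],[0,0,0,0,1,3],[0,0,0,0,1,-3],[0,0,0,0,-1,3],[0,0,0,0,-1,-3])]:
        s=least_squares(res,np.clip(q,lo+1e-3,hi-1e-3),bounds=(lo,hi))
        if best is None or s.cost<best.cost-1e-9: best=s
    return best.x,np.sqrt(2*best.cost)
E
python3 - <<'E'
import k; from k import *
for sg in(1,-1):
    k.SG=sg; s=fit(); print(sg,s.x.round(4),s.cost); 
    for q,x,rv in D: X,R,w=fk(q,s.x); print((X-x).round(4),np.degrees((Ro.from_matrix(R).inv()*Ro.from_rotvec(rv)).magnitude()).round(2))
E
```

```text
1 [ 0.1054  0.1139  0.4079  0.3443 -0.3239  0.3306  0.0513] 0.0001832842655571328
[-0.0019 -0.0074  0.0081] 0.0
[ 0.009  -0.001  -0.0069] 0.05
[-0.001   0.0085  0.0016] 0.03
[ 0.0031  0.0043 -0.0029] 0.02
-1 [ 0.46   -0.0164  0.0995  0.2423 -2.0053 -0.053   1.4817] 0.005076449895680359
[-0.0074 -0.0282  0.036 ] 0.0
[ 0.0395 -0.0038 -0.028 ] 0.05
[-0.0365 -0.0452  0.0036] 25.77
[ 0.0029 -0.0351 -0.0116] 15.93
```

```bash
python3 - <<'E'
s=open('k.py').read()
s=s.replace("r0,h,a,b,be,L,al=p","r0,h,a,b,be,L,al,L1=p").replace("return w+L*R[:,2],R,w","w5=w+L1*B[:,2]\n    return w5+L*R[:,2],R,w5").replace("[.15,.12,.3,.35,.1,.295,0]","[.1,.12,.4,.35,-.3,.295,0,.05]").replace("o+=[.02*p[6]]","o+=[.005*p[6],.002*p[0]]")
open('k.py','w').write(s)
E
python3 - <<'E'
from k import *
s=fit(); print(s.x.round(4),s.cost); 
for q,x,rv in D: X,R,w=fk(q,s.x); print((X-x).round(4))
E
```

```text
[ 0.000e+00  1.436e-01  5.309e-01  4.583e-01 -1.748e-01  2.956e-01
  3.000e-04  1.476e-01] 1.8925053412460837e-08
[0.     0.0001 0.0001]
[-0.0001 -0.0001 -0.0001]
[ 0. -0.  0.]
[-0.  0. -0.]
```

```bash
cat >> k.py <<'E'
PP=np.array(fit().x)
def frame(az,pitch,flip=False):
    a,p=np.radians([az,pitch]); z=np.array([np.cos(a)*np.cos(p),np.sin(a)*np.cos(p),-np.sin(p)])
    y=np.array([-np.sin(a),np.cos(a),0]); R=np.c_[np.cross(y,z),y,z]
    return R@np.diag([-1,-1,1.]) if flip else R
E
python3 - <<'E'
from k import *
q0=np.array([0,.2,-.8,.3,0,0])
T=dict(A=([.5355,.0698,.043],[-29,-40,50,61],5),B=([.597,-.0993,.043],[-28,-40,45,62],5),C=([.4716,-.0662,.043],[-4,85,-95],5),P1=([.646,.328,.048],[30,50,70,80,100],10),P2=([.552,.315,.048],[30,50,70,80,100],10),P3=([.458,.302,.048],[50,70,80,100],10))
for n,(c,azs,pt) in T.items():
  for az in azs:
    for fl in(0,1):
      R=frame(az,pt,fl); q,e=ik(np.array(c)+.022*R[:,2],R,PP,q0)
      print(n,az,fl,"err",round(e,4),q.round(2))
E
```

```text
A -29 0 err 0.0718 [ 0.62  0.73 -1.27 -1.78 -1.17  0.2 ]
A -29 1 err 0.0718 [ 0.62  0.73 -1.27 -1.78 -1.17 -2.95]
A -40 0 err 0.0 [ 0.64  0.62 -1.21 -1.46 -1.33  0.36]
A -40 1 err 0.0 [ 0.64  0.62 -1.21 -1.46 -1.33 -2.78]
A 50 0 err 0.0 [-0.37  0.69 -1.26 -1.69  1.23 -0.25]
A 50 1 err 0.0 [-0.37  0.69 -1.26 -1.69  1.23  2.89]
A 61 0 err 0.0 [-0.4   0.49 -1.1  -0.92  1.43 -0.67]
A 61 1 err 0.0 [-0.4   0.49 -1.1  -0.92  1.43  2.47]
B -28 0 err 0.1141 [ 0.13  0.68 -1.27 -1.78 -0.68  0.1 ]
B -28 1 err 0.1141 [ 0.13  0.68 -1.27 -1.78 -0.68 -3.04]
B -40 0 err 0.0204 [ 0.2   0.71 -1.24 -1.78 -0.89  0.13]
B -40 1 err 0.0204 [ 0.2   0.71 -1.24 -1.78 -0.89 -3.01]
B 45 0 err 0.0 [-0.63  0.57 -0.99 -1.07  1.39 -0.5 ]
B 45 1 err 0.0 [-0.63  0.57 -0.99 -1.07  1.39  2.65]
B 62 0 err 0.0 [-0.63  0.86 -0.17  1.55  1.41 -2.58]
B 62 1 err 0.0 [-0.63  0.86 -0.17  1.55  1.41  0.56]
C -4 0 err 0.5474 [-0.44 -0.22 -1.27 -0.42  0.51 -0.27]
C -4 1 err 0.5474 [-0.44 -0.22 -1.27 -0.42  0.51  2.87]
C 85 0 err 0.0 [-0.65  0.94 -0.15  1.88  1.01 -3.  ]
C 85 1 err 0.0 [-0.65  0.94 -0.15  1.88  1.01  0.14]
C -95 0 
[... 929 characters left out ...]
 0.13  0.53 -1.09 -1.25  1.06  2.82]
P2 80 0 err 0.0 [ 0.1   0.48 -0.96 -0.86  1.25 -0.56]
P2 80 1 err 0.0 [ 0.1   0.48 -0.96 -0.86  1.25  2.59]
P2 100 0 err 0.0 [ 0.08  0.7  -0.25  1.1   1.37 -2.06]
P2 100 1 err 0.0 [ 0.08  0.7  -0.25  1.1   1.37  1.08]
P3 50 0 err 0.2617 [ 0.22  0.22 -1.27 -1.01  0.75 -0.3 ]
P3 50 1 err 0.2617 [ 0.22  0.22 -1.27 -1.01  0.75  2.84]
P3 70 0 err 0.0305 [ 0.12  0.47 -1.27 -1.33  1.09 -0.36]
P3 70 1 err 0.0305 [ 0.12  0.47 -1.27 -1.33  1.09  2.78]
P3 80 0 err 0.0 [ 0.09  0.41 -1.16 -0.98  1.26 -0.57]
P3 80 1 err 0.0 [ 0.09  0.41 -1.16 -0.98  1.26  2.57]
P3 100 0 err 0.0 [ 0.07  0.59 -0.49  1.01  1.37 -2.1 ]
P3 100 1 err 0.0 [ 0.07  0.59 -0.49  1.01  1.37  1.04]
```

```bash
cat >> h.py <<'E'
def down(yaz):
    a=np.radians(yaz); y=np.array([np.cos(a),np.sin(a),0]); z=np.array([0,0,-1.]); return np.c_[np.cross(y,z),y,z]
import k
def q(Rt,pt,q0=None):
    if q0 is None: q0=arm.state()["joints"]
    x,e=k.ik(np.array(pt),Rt,k.PP,np.array(q0)); print("  ik",x.round(2),"err",round(e,4)); return x
E
python3 - <<'E'
from h import *
rel(down(85.6),[.4716,-.0662,.25],"down"); q(down(85.6),[.4716,-.0662,.25])
q(down(-4.4),[.4716,-.0662,.04],[-.14,.4,0,1.4,0,1.5])
q(down(-33),[.41,.04,.04],[.1,.4,0,1.4,0,2.])
R=frame(57,8,True); 
for z in (.25,.04): q(R,np.array([.41,.04,z])+.022*R[:,2],[-.6,.2,-.2,1.2,1.4,1.5])
for n,c in dict(P1=[.649,.308,.05],P2=[.555,.295,.05],P3=[.461,.282,.05]).items():
    for az in (85,93,100):
        R=frame(az,10,False); print(n,az); q(R,np.array(c)+.022*R[:,2],[.1,.5,0,1.2,1.4,-1.7])
R=frame(64,8,True); q(R,np.array([.5355,.0698,.04])+.022*R[:,2],[-.6,.2,-.2,1.2,1.4,1.5])
R=frame(61,8,True); q(R,np.array([.5355,.0698,.04])+.022*R[:,2],[-.6,.2,-.2,1.2,1.4,1.5])
E
```

```text
down w [-0.005  1.417 -0.006] t [ 45.6  13.  -87.9] ang 81.2
  ik [-0.14  0.03 -0.1   1.44 -0.   -0.06] err 0.0
  ik [-0.14  0.11 -0.49  0.97  0.    1.51] err 0.0
  ik [ 0.1  -0.01 -0.61  0.97  0.    2.24] err 0.0
  ik [-0.62 -0.04 -0.78  1.13  1.42  1.27] err 0.0
  ik [-0.62  0.36 -0.98  0.53  1.42  1.27] err 0.0
P1 85
  ik [ 0.06  0.56 -0.61 -0.3   1.34 -0.85] err 0.0
P1 93
  ik [ 0.06  0.66 -0.27  0.6   1.4  -1.53] err 0.0
P1 100
  ik [ 0.06  0.86  0.07  1.35  1.36 -2.15] err 0.0
P2 85
  ik [ 0.05  0.45 -0.82 -0.36  1.35 -0.9 ] err 0.0
P2 93
  ik [ 0.05  0.55 -0.49  0.57  1.4  -1.61] err 0.0
P2 100
  ik [ 0.05  0.74 -0.2   1.25  1.36 -2.2 ] err 0.0
P3 85
  ik [ 0.03  0.34 -1.01 -0.37  1.36 -0.97] err 0.0
P3 93
  ik [ 0.03  0.46 -0.68  0.57  1.39 -1.71] err 0.0
P3 100
  ik [ 0.03  0.63 -0.44  1.17  1.35 -2.26] err 0.0
  ik [-0.39  0.4  -0.92 -0.15  1.42  1.97] err 0.0
  ik [-0.39  0.41 -1.04 -0.56  1.39  2.26] err 0.0
```

>>> carry_out(targets="0 0.17 0 5 2 -10 1; 0 0.34 0 10 3 -20 1; 0 0.51 0 15 5 -30 1; 0 0.68 0 20 6 -40 1; 0 0.85 0 25 8 -50 1; 0 1.02 0 30 9 -60 1; 0 1.19 0 35 10 -70 1; -0.005 1.36 -0.005 40 12 -80 1; -0.005 1.417 -0.006 45 13 -88 1; -0.005 1.417 -0.006 45 13 -88 1; -0.005 1.417 -0.006 45 13 -88 1")

```text
time_s: 5.58
tcp_pos: [0.4716, -0.0661, 0.2506]
tcp_rot: [0.121, 3.137, 0.0]
contact_force: [0.1, -0.6, 0.0]
gripper_width: 0.0855
```

Run:
```python
from h import *
st()
rel(down(-4.4),[.4716,-.0662,.20],"a")
rel(down(-4.4),[.4716,-.0662,.04],"b")
```

```text
t 5.58 tcp [ 0.4716 -0.0661  0.2506] F [ 0.1 -0.6  0. ] w 0.0855 q [-0.14   0.033 -0.099  1.437  0.    -0.063]
[[-0.997  0.077  0.002]
 [ 0.077  0.997  0.   ]
 [-0.002  0.    -1.   ]]
a w [2.000e-03 1.000e-03 1.571e+00] t [ 0.1 -0.1 50.6] ang 90.0
b w [2.000e-03 1.000e-03 1.571e+00] t [ 5.000e-01 -2.000e-01  2.106e+02] ang 90.0
```

>>> carry_out(targets="0 0 0.18 0 0 10 1; 0 0 0.36 0 0 20 1; 0 0 0.54 0 0 30 1; 0 0 0.72 0 0 40 1; 0 0 0.9 0 0 50 1; 0 0 1.08 0 0 60 1; 0 0 1.26 0 0 70 1; 0 0 1.44 0 0 80 1; 0 0 1.571 0 0 90 1; 0 0 1.571 0 0 120 1; 0 0 1.571 0 0 150 1; 0 0 1.571 0 0 180 1; 0 0 1.571 0 0 211 1; 0 0 1.571 0 0 211 1; 0 0 1.571 0 0 211 0; 0 0 1.571 0 0 211 0; 0 0 1.571 0 0 211 0; 0 0 1.571 0 0 211 0; 0 0 1.571 0 0 211 0")

```text
time_s: 7.95
tcp_pos: [0.473, -0.0661, 0.0418]
tcp_rot: [2.303, 2.133, 0.005]
contact_force: [-1.2, -0.8, 8.1]
gripper_width: 0.0551
```

Run:
```python
from h import *
st()
rel(down(-33),[.41,.04,.13],"a")
rel(down(-33),[.41,.04,.042],"b")
```

```text
t 7.95 tcp [ 0.473  -0.0661  0.0418] F [-1.2 -0.8  8.1] w 0.0551 q [-0.139  0.108 -0.486  0.974  0.     1.509]
[[ 0.077  0.997  0.004]
 [ 0.997 -0.077 -0.   ]
 [ 0.     0.004 -1.   ]]
a w [ 0.004 -0.001  0.499] t [101.  -70.6 -88.4] ang 28.6
b w [ 0.004 -0.001  0.499] t [100.9 -71.   -0.4] ang 28.6
```

>>> carry_out(targets="0 0 0 0 0 -30 0; 0 0 0 0 0 -60 0; 0 0 0.08 15 -10 -88 0; 0 0 0.2 40 -25 -88 0; 0 0 0.33 65 -45 -88 0; 0 0 0.45 90 -60 -88 0; 0 0 0.499 101 -71 -88 0; 0 0 0.499 101 -71 -88 0; 0 0 0.499 101 -71 -60 0; 0 0 0.499 101 -71 -30 0; 0 0 0.499 101 -71 -10 0; 0 0 0.499 101 -71 -1 0; 0 0 0.499 101 -71 0 0; 0 0 0.499 101 -71 0 0")

```text
time_s: 9.7
tcp_pos: [0.4088, 0.0399, 0.0417]
tcp_rot: [2.761, 1.499, 0.002]
contact_force: [-7.4, -1.6, 14.9]
gripper_width: 0.0547
```

Run:
```python
from h import *
st()
crop("scene",150,80,350,280,3,"s2.png")
```

```text
t 9.7 tcp [0.4088 0.0399 0.0417] F [-7.4 -1.6 14.9] w 0.0547 q [ 0.097 -0.013 -0.614  0.969  0.     2.243]
[[ 0.544  0.839  0.001]
 [ 0.839 -0.544  0.   ]
 [ 0.001  0.001 -1.   ]]
```

View pics/s2.png

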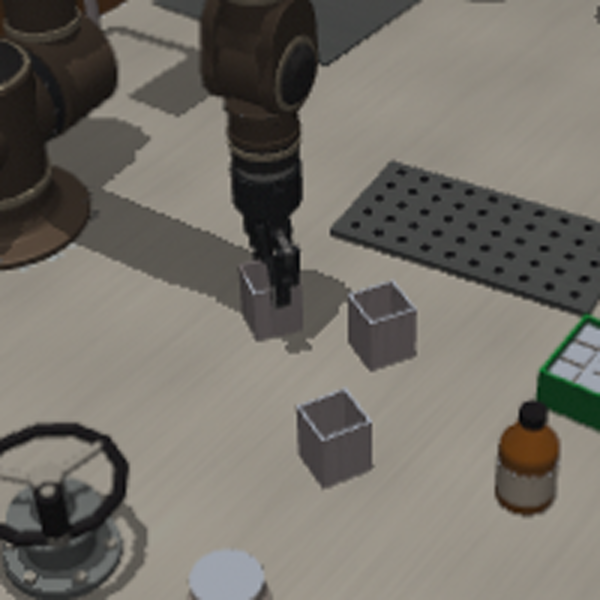

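>>> carry_out(targets="0 0 0 0 0 0 1; 0 0 0 0 0 0 1; 0 0 0 0 0 0 1; 0 0 0 0 0 0 1; 0 0 0 0 0 -40 1; 0 0 0 0 0 -90 1; 0 0 0 0 0 -140 1; 0 0 0 0 0 -180 1; 0 0 0 0 0 -180 1")

```text
time_s: 10.88
tcp_pos: [0.4101, 0.0403, 0.2227]
tcp_rot: [2.759, 1.498, 0.009]
contact_force: [1.0, -0.3, -0.6]
gripper_width: 0.0854
```

Run:
```python
from h import *
s,_=st()
R=frame(57,8,True)
p=np.array([.409,.04,.2])+.022*R[:,2]
rel(R,p,"swing"); q(R,p,[-.6,.2,-.2,1.2,1.4,1.5])
# path check
R0=Ro.from_rotvec(s["tcp_rot"]); w=(R0.inv()*Ro.from_matrix(R)).as_rotvec(); qq=s["joints"]
for f in np.linspace(.1,1,10):
    qq=q((R0*Ro.from_rotvec(w*f)).as_matrix(),s["tcp_pos"]*(1-f)+p*f,qq)
crop("top",130,150,330,384,2.2,"t2.png")
```

```text
t 10.88 tcp [0.4101 0.0403 0.2227] F [ 1.  -0.3 -0.6] w 0.0854 q [ 0.098 -0.092 -0.281  1.377  0.     2.244]
[[ 0.545  0.839  0.006]
 [ 0.839 -0.545  0.001]
 [ 0.004  0.004 -1.   ]]
swing w [0.004 1.427 0.003] t [20.8 -0.8 25.8] ang 81.8
  ik [-0.62  0.03 -0.84  1.01  1.42  1.25] err 0.0
  ik [ 0.02 -0.16 -0.35  1.29  0.12  2.17] err 0.0
  ik [-0.07 -0.22 -0.42  1.22  0.25  2.09] err 0.0
  ik [-0.17 -0.26 -0.49  1.15  0.39  2.02] err 0.0
  ik [-0.26 -0.28 -0.56  1.09  0.54  1.94] err 0.0
  ik [-0.35 -0.29 -0.63  1.04  0.7   1.87] err 0.0
  ik [-0.43 -0.28 -0.69  0.99  0.85  1.79] err 0.0
  ik [-0.51 -0.24 -0.75  0.95  1.    1.7 ] err 0.0
  ik [-0.56 -0.19 -0.8   0.93  1.15  1.61] err 0.0
  ik [-0.6  -0.1  -0.84  0.92  1.29  1.48] err 0.0
  ik [-0.62  0.03 -0.84  1.01  1.42  1.25] err 0.0
```

View pics/t2.png

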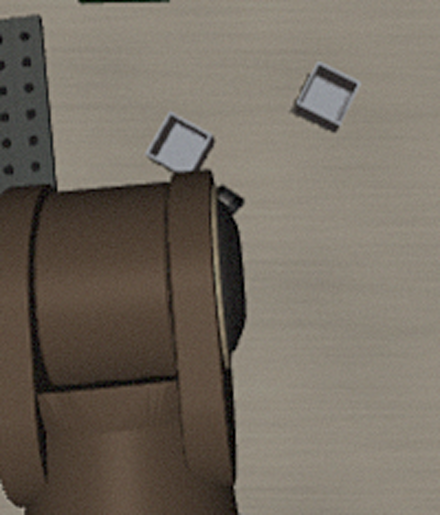

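>>> carry_out(targets="0 0.16 0 2 0 3 1; 0 0.32 0 4 0 6 1; 0 0.48 0 6 0 9 1; 0 0.64 0 8 0 12 1; 0 0.8 0 10 0 14 1; 0 0.96 0 12 0 17 1; 0 1.12 0 15 0 20 1; 0 1.28 0 18 0 23 1; 0.004 1.427 0.003 21 -1 26 1; 0.004 1.427 0.003 21 -1 26 1; 0.004 1.427 0.003 21 -1 26 1; 0.004 1.427 0.003 21 -1 26 1")

```text
time_s: 12.42
tcp_pos: [0.4191, 0.0585, 0.1951]
tcp_rot: [-1.753, -0.953, -1.516]
contact_force: [0.1, 0.4, -0.4]
gripper_width: 0.0859
```

Run:
```python
from h import *
st()
crop("scene",150,80,350,280,3,"s3.png"); im=viewer.camera("top")[:,:,::-1]; crop("top",130,150,330,384,2.5,"t3.png",im)
R=frame(57,8,True)
p=np.array([.409,.04,.04])+.022*R[:,2]
rel(R,p,"grasp")
```

```text
t 12.43 tcp [0.4191 0.0585 0.1951] F [ 0.1  0.4 -0.4] w 0.0859 q [-0.623  0.032 -0.845  1.013  1.418  1.248]
[[ 0.078  0.839  0.538]
 [ 0.121 -0.544  0.831]
 [ 0.99   0.    -0.144]]
grasp w [-0.001  0.005  0.001] t [-156.5    1.6   23.5] ang 0.3
```

View pics/s3.png

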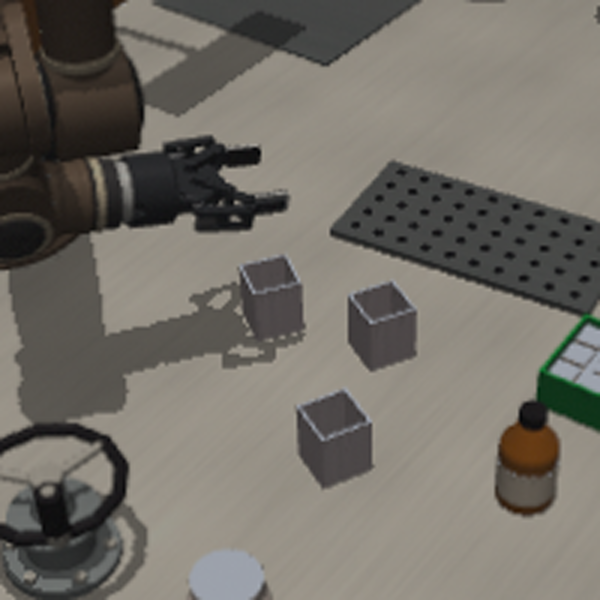

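View pics/t3.png

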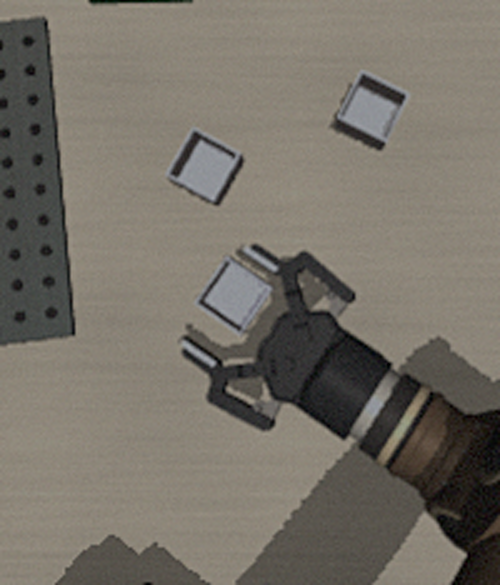

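Run:
```python
from h import *
p=(np.array([(232,257),(274,291),(239,333),(196,298)],float)+.5)/2.5-.5+[130,150]
P=cast("top",p,.07); e=P[[1,2,3,0]]-P; print(P.mean(0),np.degrees(np.arctan2(e[:,1],e[:,0])))
```

```text
[0.40796905 0.03666153 0.07      ] [-128.02961435  140.4278926    52.07668594  -40.68847934]
```

>>> carry_out(targets="0 0 0 -30 1 5 1; 0 0 0 -60 1 10 1; 0 0.005 0 -90 1 15 1; 0 0.005 0 -110 1 19 1; 0 0.005 0 -125 1 21 1; 0 0.005 0 -135 1 21 1; 0 0.005 0 -140 1 21 1; 0 0.005 0 -140 1 21 1")

```text
time_s: 13.52
tcp_pos: [0.42, 0.0586, 0.0524]
tcp_rot: [-1.748, -0.945, -1.518]
contact_force: [-0.4, 0.1, -0.6]
gripper_width: 0.0854
```

>>> carry_out(targets="0 0 0 -8 0 1 1; 0 0 0 -15 0 1 1; 0 0 0 -15 0 1 1; 0 0 0 -15 0 1 0.3; 0 0 0 -15 0 1 0; 0 0 0 -15 0 1 0; 0 0 0 -15 0 1 0; 0 0 0 -15 0 1 0")

```text
time_s: 14.52
tcp_pos: [0.4191, 0.0579, 0.0373]
tcp_rot: [-1.748, -0.945, -1.518]
contact_force: [-0.3, -0.9, 1.9]
gripper_width: 0.0558
```

Run:
```python
from h import *
s,R=st()
crop("scene",150,80,350,280,3,"s4.png")
# lift target and transfer
P=dict(P1=[.649,.308,.05])
Rg=R
qq=s["joints"]
pl=s["tcp_pos"]+[0,0,.2]; qq=q(R,pl,qq); rel(R,pl,"lift")
Rt=frame(93,10,False); pt=np.array([.649,.308,.25])+.022*Rt[:,2]
q(Rt,pt,[.1,.5,0,1.2,1.4,-1.7])
```

```text
t 14.53 tcp [0.4191 0.0579 0.0373] F [-0.3 -0.9  1.9] w 0.0558 q [-0.625  0.369 -0.974  0.574  1.424  1.225]
[[ 0.079  0.839  0.539]
 [ 0.113 -0.544  0.831]
 [ 0.99  -0.004 -0.138]]
  ik [-0.63 -0.02 -0.79  1.15  1.42  1.22] err 0.0
lift w [ 0.  0. -0.] t [198.1  -0.9 -27.5] ang 0.0
  ik [ 0.06  0.46 -0.11  0.97  1.4  -1.53] err 0.0
```

View pics/s4.png

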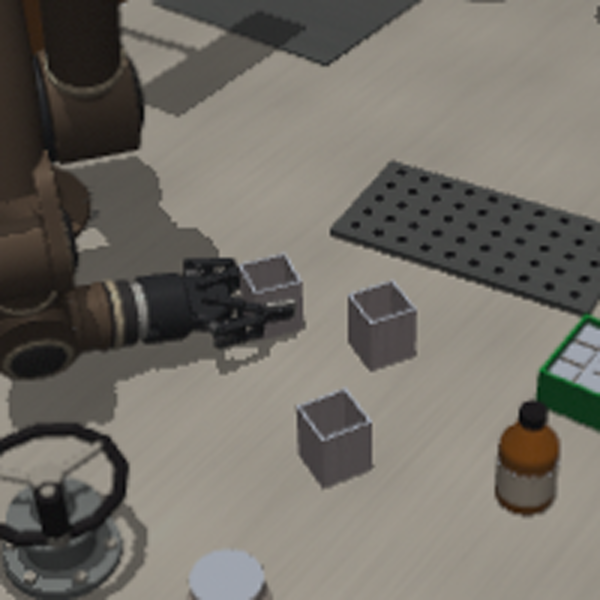

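>>> carry_out(targets="0 0 0 30 0 -4 0; 0 0 0 65 0 -9 0; 0 0 -0.18 100 0 -14 0; 0 0 -0.36 129 0 -18 0; 0 0 -0.54 129 0 -18 0; 0 0 -0.72 129 0 -18 0; 0 0 -0.9 129 0 -18 0; 0 0 -1.08 129 0 -18 0; 0 0 -1.26 129 0 -18 0; 0 0 -1.44 129 0 -18 0; 0 0 -1.62 129 0 -18 0; 0 0 -1.8 129 0 -18 0; 0 0 -1.98 129 0 -18 0; 0 0 -2.16 129 0 -18 0; 0 0 -2.34 129 0 -18 0; 0 0 -2.52 129 0 -18 0; 0 0 -2.7 129 0 -18 0; 0 0 -2.88 129 0 -18 0; 0 0 -3.06 129 0 -18 0; 0 0 -3.14 129 0 -18 0")

```text
time_s: 17.08
tcp_pos: [0.4191, 0.0578, 0.1669]
tcp_rot: [-0.841, 1.554, 0.737]
contact_force: [-0.2, -0.2, -1.3]
gripper_width: 0.0553
```

Run:
```python
from h import *
s,R=st()
crop("scene",150,80,350,280,3,"s5.png")
Rt=frame(93,10,False)
for c in ([.649,.308,.13],[.649,.308,.06]):
    pt=np.array(c)+.022*Rt[:,2]; rel(Rt,pt); q(Rt,pt,[.1,.5,0,1.2,1.4,-1.7])
R0=Ro.from_rotvec(s["tcp_rot"]); w=(R0.inv()*Ro.from_matrix(Rt)).as_rotvec(); qq=s["joints"]
p=np.array([.649,.308,.13])+.022*Rt[:,2]
for f in np.linspace(.2,1,5):
    qq=q((R0*Ro.from_rotvec(w*f)).as_matrix(),s["tcp_pos"]*(1-f)+p*f,qq)
```

```text
t 17.07 tcp [0.4191 0.0578 0.1669] F [-0.2 -0.2 -1.3] w 0.0553 q [-0.625  0.091 -0.873  0.955  1.422 -1.919]
[[-0.079 -0.839  0.538]
 [-0.115  0.544  0.831]
 [-0.99   0.004 -0.139]]
 w [-0.619  0.035 -0.1  ] t [ -8.7 -44.3 354.7] ang 36.0
  ik [ 0.06  0.57 -0.23  0.74  1.4  -1.53] err 0.0
 w [-0.619  0.035 -0.1  ] t [ 60.6 -44.4 364.4] ang 36.0
  ik [ 0.06  0.65 -0.27  0.62  1.4  -1.53] err 0.0
  ik [-0.42  0.04 -0.93  0.41  1.42 -1.38] err 0.0
  ik [-0.26  0.12 -0.88  0.16  1.4  -1.16] err 0.0
  ik [-0.13  0.25 -0.74  0.18  1.4  -1.16] err 0.0
  ik [-0.03  0.39 -0.52  0.39  1.4  -1.3 ] err 0.0
  ik [ 0.06  0.57 -0.23  0.74  1.4  -1.53] err 0.0
```

View pics/s5.png

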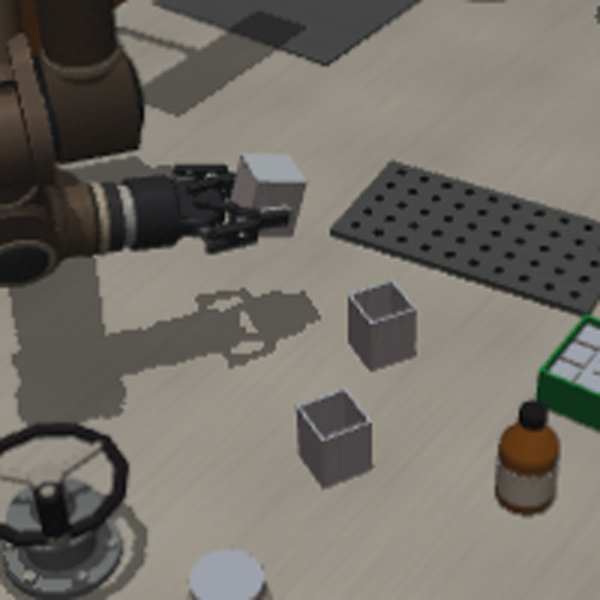

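>>> carry_out(targets="-0.05 0 -0.01 0 -4 30 0; -0.11 0.005 -0.02 -1 -8 65 0; -0.17 0.01 -0.03 -2 -12 100 0; -0.23 0.01 -0.04 -3 -17 135 0; -0.29 0.015 -0.05 -4 -21 170 0; -0.35 0.02 -0.06 -5 -25 205 0; -0.41 0.02 -0.07 -6 -29 240 0; -0.47 0.025 -0.08 -7 -34 275 0; -0.53 0.03 -0.09 -8 -38 305 0; -0.58 0.033 -0.095 -9 -42 335 0; -0.619 0.035 -0.1 -9 -44 355 0; -0.619 0.035 -0.1 -9 -44 355 0; -0.619 0.035 -0.1 -9 -44 355 0; -0.619 0.035 -0.1 -9 -44 355 0")

```text
time_s: 18.88
tcp_pos: [0.6477, 0.329, 0.127]
tcp_rot: [-1.373, 1.31, 1.16]
contact_force: [-0.0, 0.6, -0.2]
gripper_width: 0.0554
```

Run:
```python
from h import *
s,R=st()
crop("scene",180,80,420,260,3,"s6.png"); crop("top",50,100,300,280,3,"t6.png")
Rt=frame(93,10,False)
for c in ([.649,.308,.06],[.649,.308,.05]):
    pt=np.array(c)+.022*Rt[:,2]; rel(Rt,pt)
```

```text
t 18.88 tcp [0.6477 0.329  0.127 ] F [-0.   0.6 -0.2] w 0.0554 q [ 0.058  0.566 -0.23   0.735  1.399 -1.526]
[[ 0.005 -0.999 -0.05 ]
 [-0.171 -0.05   0.984]
 [-0.985  0.004 -0.171]]
 w [-0.002  0.003 -0.003] t [70.1 -0.2 12.7] ang 0.3
 w [-0.002  0.003 -0.003] t [79.9 -0.2 14.4] ang 0.3
```

View pics/s6.png

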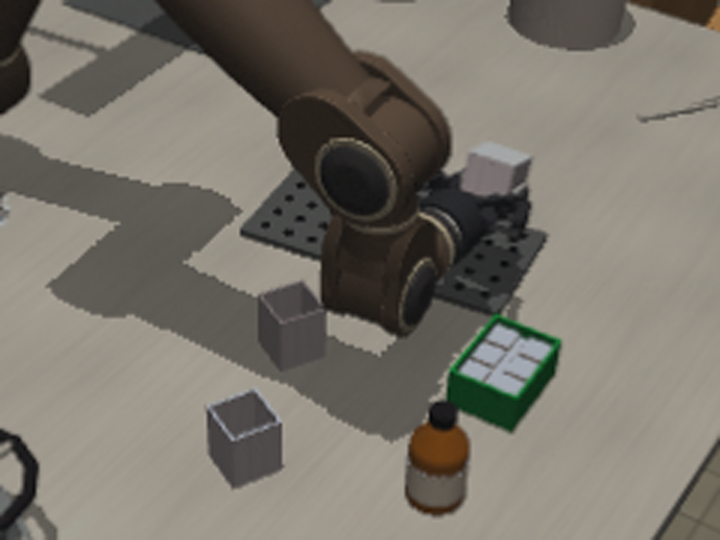

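View pics/t6.png

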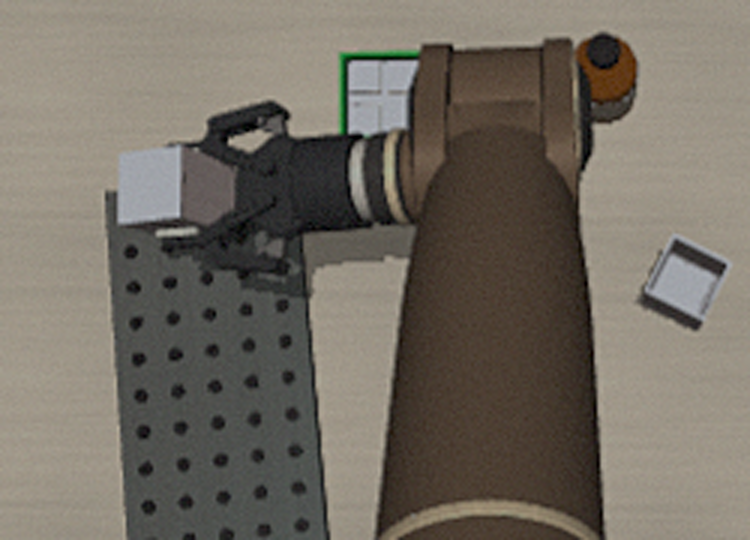

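Run:
```python
from h import *
im=cv2.imread("pics/top0.png"); hsv=cv2.cvtColor(im,cv2.COLOR_BGR2HSV)
m=cv2.inRange(hsv,(40,100,30),(85,255,255)); m[:,:150]=0;m[:, 230:]=0; m[160:]=0
ys,xs=np.where(m); print(xs.min(),xs.max(),ys.min(),ys.max())
print(cast("top",[(163,117),(207,117),(207,150),(163,150)],.05).round(3))
from k import fk,PP
print(fk(arm.state()["joints"],PP)[2])
```

```text
163 206 117 150
[[0.797 0.205 0.05 ]
 [0.799 0.09  0.05 ]
 [0.709 0.087 0.05 ]
 [0.708 0.202 0.05 ]]
[0.66269883 0.03830982 0.17803744]
```

Run:
```python
from h import *
Rt=frame(91,10,False)
for z in (.12,.06,.052):
    pt=np.array([.637,.306,z])+.022*Rt[:,2]; rel(Rt,pt); q(Rt,pt)
```

```text
w [0.033 0.003 0.003] t [11.2 11.3  1.1] ang 1.9
  ik [ 0.06  0.51 -0.36  0.48  1.39 -1.35] err 0.0
 w [0.033 0.003 0.003] t [70.3 11.1 11.3] ang 1.9
  ik [ 0.06  0.59 -0.4   0.36  1.39 -1.35] err 0.0
 w [0.033 0.003 0.003] t [78.2 11.1 12.7] ang 1.9
  ik [ 0.06  0.6  -0.4   0.35  1.39 -1.35] err 0.0
```

>>> carry_out(targets="0.017 0.002 0 5 6 0 0; 0.033 0.003 0.003 11 11 1 0; 0.033 0.003 0.003 30 11 4 0; 0.033 0.003 0.003 50 11 8 0; 0.033 0.003 0.003 62 11 10 0; 0.033 0.003 0.003 70 11 11 0; 0.033 0.003 0.003 75 11 12 0; 0.033 0.003 0.003 75 11 12 0")

```text
time_s: 19.98
tcp_pos: [0.6373, 0.3281, 0.051]
tcp_rot: [-1.351, 1.327, 1.134]
contact_force: [0.0, 0.1, -2.1]
gripper_width: 0.0552
```

Run:
```python
from h import *
s,R=st()
crop("scene",180,80,420,260,3,"s7.png");
```

```text
t 19.98 tcp [0.6373 0.3281 0.051 ] F [ 0.   0.1 -2.1] w 0.0552 q [ 0.058  0.598 -0.398  0.354  1.392 -1.346]
[[ 0.003 -1.    -0.018]
 [-0.174 -0.018  0.985]
 [-0.985  0.    -0.174]]
```

View pics/s7.png

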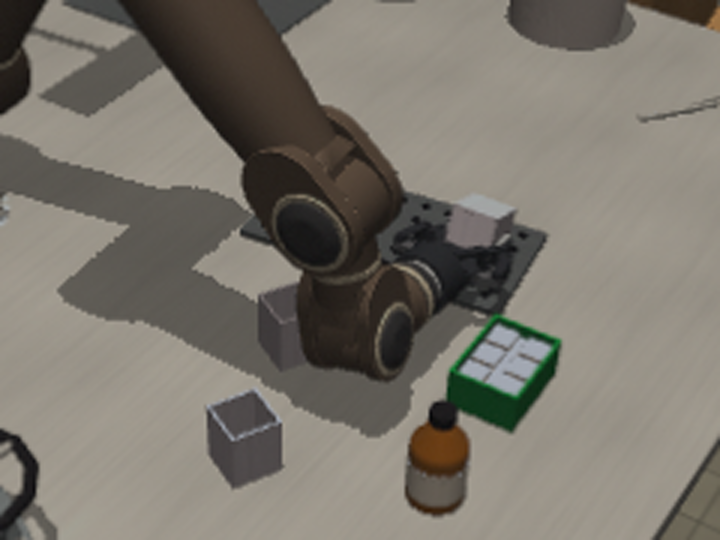

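>>> carry_out(targets="0 0 0 2 0 0 0; 0 0 0 4 0 1 0; 0 0 0 6 0 1 0; 0 0 0 6 0 1 0")

```text
time_s: 20.52
tcp_pos: [0.6372, 0.3281, 0.045]
tcp_rot: [-1.351, 1.327, 1.134]
contact_force: [0.9, 0.1, -1.9]
gripper_width: 0.0551
```

>>> carry_out(targets="0 0 0 2 0 0 0; 0 0 0 4 0 1 0; 0 0 0 4 0 1 0")

```text
time_s: 20.9
tcp_pos: [0.6376, 0.3285, 0.0446]
tcp_rot: [-1.348, 1.32, 1.136]
contact_force: [-3.3, -3.7, 11.0]
gripper_width: 0.0555
```

Contact shows as +11 N in z. I'll open the jaws and let the cup settle, then look.

>>> carry_out(targets="0 0 0 0 0 0 0.2; 0 0 0 0 0 0 0.5; 0 0 0 0 0 0 0.8; 0 0 0 0 0 0 0.9; 0 0 0 0 0 0 0.9; 0 0 0 0 0 0 0.9")

```text
time_s: 21.65
tcp_pos: [0.6372, 0.3284, 0.0407]
tcp_rot: [-1.351, 1.327, 1.134]
contact_force: [0.1, 0.9, 0.3]
gripper_width: 0.0768
```

Run:
```python
from h import *
s,R=st()
crop("scene",280,120,400,220,6,"s8.png"); crop("top",70,130,250,280,4,"t8.png")
```

```text
t 21.65 tcp [0.6372 0.3284 0.0407] F [0.1 0.9 0.3] w 0.0768 q [ 0.058  0.613 -0.403  0.332  1.392 -1.344]
[[ 0.003 -1.    -0.018]
 [-0.174 -0.018  0.985]
 [-0.985  0.    -0.174]]
```

View pics/s8.png

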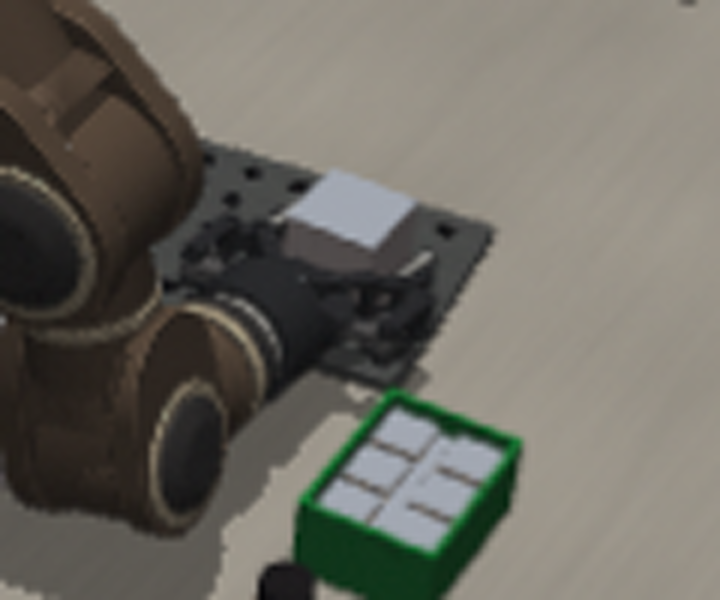

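View pics/t8.png

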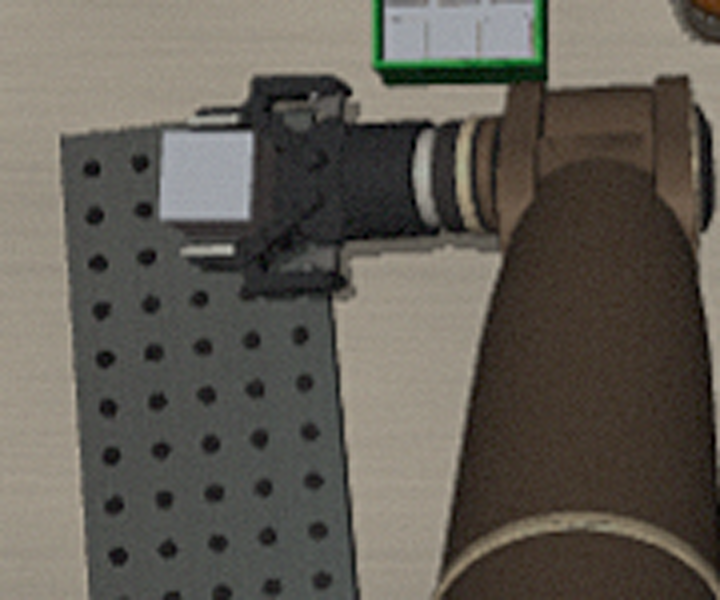

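Run:
```python
from h import *
P=cast("top",(np.array([(165,130),(253,133),(250,221),(160,219)],float)+.5)/4-.5+[70,130],.082)
print(P.round(3),P.mean(0)); v=P.mean(0)[:2]-[.522,.311]
a=np.radians(7.8);print(v@[np.cos(a),np.sin(a)],v@[-np.sin(a),np.cos(a)])
```

```text
[[0.666 0.323 0.082]
 [0.665 0.269 0.082]
 [0.609 0.267 0.082]
 [0.61  0.323 0.082]] [0.63757349 0.29563151 0.082     ]
0.11241843955661983 -0.03091141908302056
```

>>> carry_out(targets="0 0 0 -20 0 -4 1; 0 0 0 -50 0 -9 1; 0 0 0 -90 0 -16 1; 0 0 0 -140 0 -25 1; 0 0 0 -160 0 -28 1; 0 0 0 -160 0 -28 1")

```text
time_s: 22.5
tcp_pos: [0.6377, 0.3287, 0.2048]
tcp_rot: [-1.353, 1.325, 1.131]
contact_force: [0.6, 0.2, -0.0]
gripper_width: 0.0852
```

Run:
```python
from h import *
s,R=st()
im=viewer.camera("top")[:,:,::-1]
crop("top",70,130,310,300,3,"t9.png",im); crop("scene",180,80,420,260,3,"s9.png")
Rt=frame(65,8,True); c=np.array([.5355,.0698])
for z in (.2,.04):
    p=np.r_[c,z]+.022*Rt[:,2]; q(Rt,p,[-.6,.2,-.2,1.2,1.4,1.5])
```

```text
t 22.5 tcp [0.6377 0.3287 0.2048] F [ 0.6  0.2 -0. ] w 0.0852 q [ 0.059  0.414 -0.285  0.644  1.391 -1.342]
[[ 0.006 -1.    -0.017]
 [-0.174 -0.018  0.985]
 [-0.985 -0.003 -0.174]]
  ik [-0.4   0.11 -0.75  0.42  1.43  1.86] err 0.0
  ik [-0.4   0.41 -0.88  0.    1.43  1.86] err 0.0
```

View pics/t9.png

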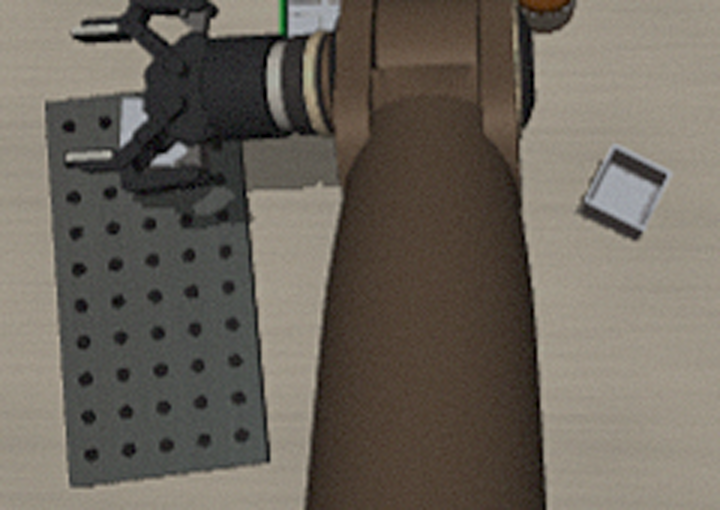

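View pics/s9.png

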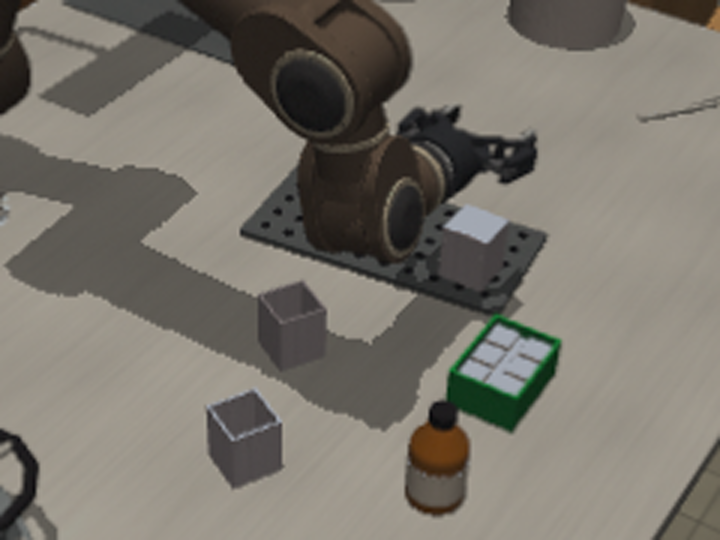

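Run:
```python
from h import *
s,R=st()
Rt=frame(65,8,False); c=np.array([.5355,.0698,.2]); p=c+.022*Rt[:,2]
rel(Rt,p)
R0=Ro.from_rotvec(s["tcp_rot"]); w=(R0.inv()*Ro.from_matrix(Rt)).as_rotvec(); qq=s["joints"]
for f in np.linspace(.2,1,5):
    qq=q((R0*Ro.from_rotvec(w*f)).as_matrix(),s["tcp_pos"]*(1-f)+p*f,qq)
```

```text
t 22.6 tcp [0.6367 0.3286 0.2015] F [-0.7 -0.8 -0.9] w 0.0854 q [ 0.059  0.417 -0.288  0.643  1.391 -1.342]
[[ 0.001 -1.    -0.018]
 [-0.175 -0.018  0.984]
 [-0.985  0.002 -0.175]]
 w [ 0.449 -0.036  0.069] t [  46.2   96.3 -232.8] ang 26.1
  ik [-0.02  0.33 -0.44  0.48  1.39 -1.25] err 0.0
  ik [-0.1   0.25 -0.56  0.38  1.4  -1.19] err 0.0
  ik [-0.19  0.19 -0.65  0.33  1.4  -1.17] err 0.0
  ik [-0.29  0.14 -0.72  0.34  1.41 -1.2 ] err 0.0
  ik [-0.4   0.11 -0.75  0.42  1.43 -1.29] err 0.0
```

>>> carry_out(targets="0.05 0 0.01 5 11 -26 1; 0.1 -0.01 0.015 10 21 -52 1; 0.15 -0.01 0.02 15 32 -78 1; 0.2 -0.015 0.03 20 43 -104 1; 0.25 -0.02 0.04 26 54 -130 1; 0.3 -0.025 0.045 31 64 -156 1; 0.35 -0.03 0.055 36 75 -182 1; 0.4 -0.03 0.06 41 86 -208 1; 0.449 -0.036 0.069 46 96 -233 1; 0.449 -0.036 0.069 46 96 -233 1; 0.449 -0.036 0.069 46 96 -233 1; 0.449 -0.036 0.069 46 96 -233 1")

```text
time_s: 24.1
tcp_pos: [0.5457, 0.0901, 0.1981]
tcp_rot: [-0.959, 1.502, 0.834]
contact_force: [-0.4, -0.2, 0.2]
gripper_width: 0.0853
```

Run:
```python
from h import *
s,R=st()
im=viewer.camera("top")[:,:,::-1]
crop("top",170,150,320,290,5,"t10.png",im); crop("scene",180,80,420,260,3,"s10.png")
```

```text
t 24.1 tcp [0.5457 0.0901 0.1981] F [-0.4 -0.2  0.2] w 0.0853 q [-0.394  0.114 -0.747  0.419  1.427 -1.279]
[[-0.057 -0.907  0.417]
 [-0.125  0.421  0.898]
 [-0.991 -0.001 -0.137]]
```

View pics/t10.png

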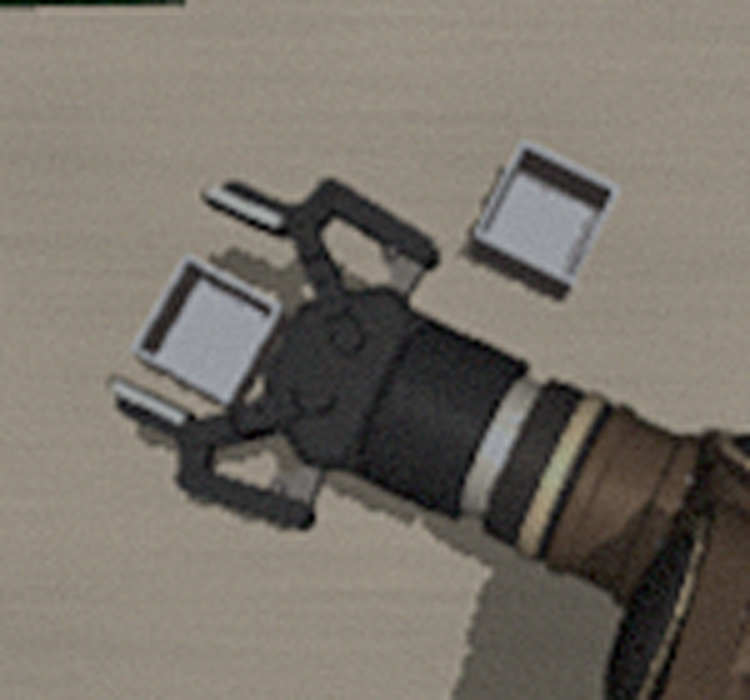

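View pics/s10.png

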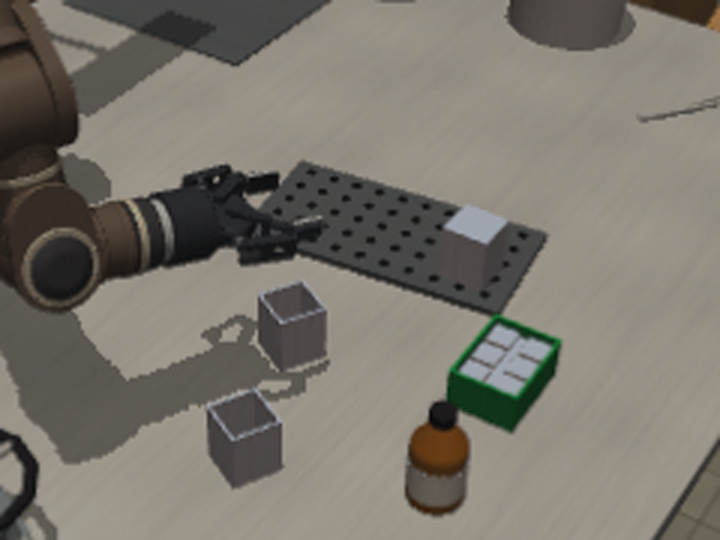

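Run:
```python
from h import *
P=cast("top",(np.array([(190,257),(282,308),(230,405),(137,355)],float)+.5)/5-.5+[170,150],.07)
e=P[[1,2,3,0]]-P; c=P.mean(0); print(c,np.degrees(np.arctan2(e[:,1],e[:,0])))
Rt=frame(65,8,False)
for z in (.055,.04): rel(Rt,np.r_[c[:2],z]+.022*Rt[:,2])
```

```text
[0.534872   0.06964484 0.07      ] [-118.52010641  152.91297094   62.3971854   -26.88143026]
 w [0.001 0.002 0.002] t [145.2   1.4  18.8] ang 0.2
 w [0.001 0.002 0.002] t [160.1   1.4  20.9] ang 0.2
```

>>> carry_out(targets="0 0 0 30 1 4 1; 0 0 0 65 1 8 1; 0 0 0 95 1 12 1; 0 0 0 120 1 15 1; 0 0 0 140 1 18 1; 0 0 0 150 1 20 1; 0 0 0 160 1 21 1; 0 0 0 160 1 21 1; 0 0 0 160 1 21 0.3; 0 0 0 160 1 21 0; 0 0 0 160 1 21 0; 0 0 0 160 1 21 0; 0 0 0 160 1 21 0")

```text
time_s: 25.82
tcp_pos: [0.5447, 0.0886, 0.0379]
tcp_rot: [-0.959, 1.5, 0.832]
contact_force: [0.9, 0.7, 5.2]
gripper_width: 0.0556
```

Run:
```python
from h import *
s,R=st()
crop("scene",180,80,420,260,3,"s11.png")
```

```text
t 25.82 tcp [0.5447 0.0886 0.0379] F [0.9 0.7 5.2] w 0.0556 q [-0.397  0.41  -0.873  0.013  1.429 -1.296]
[[-0.055 -0.906  0.419]
 [-0.125  0.422  0.898]
 [-0.991 -0.003 -0.136]]
```

View pics/s11.png

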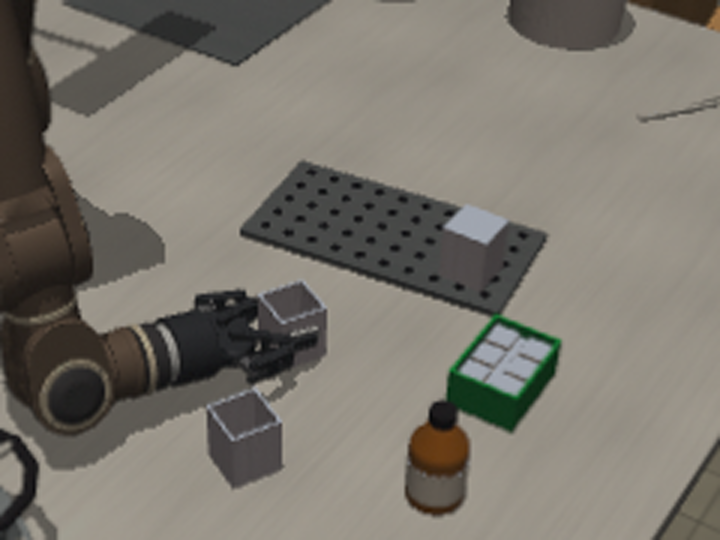

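>>> carry_out(targets="0 0 0 -30 0 -4 0; 0 0 0 -65 0 -9 0; 0 0 0.18 -100 0 -14 0; 0 0 0.36 -129 0 -18 0; 0 0 0.54 -129 0 -18 0; 0 0 0.72 -129 0 -18 0; 0 0 0.9 -129 0 -18 0; 0 0 1.08 -129 0 -18 0; 0 0 1.26 -129 0 -18 0; 0 0 1.44 -129 0 -18 0; 0 0 1.62 -129 0 -18 0; 0 0 1.8 -129 0 -18 0; 0 0 1.98 -129 0 -18 0; 0 0 2.16 -129 0 -18 0; 0 0 2.34 -129 0 -18 0; 0 0 2.52 -129 0 -18 0; 0 0 2.7 -129 0 -18 0; 0 0 2.88 -129 0 -18 0; 0 0 3.06 -129 0 -18 0; 0 0 3.14 -129 0 -18 0")

```text
time_s: 28.38
tcp_pos: [0.5436, 0.0888, 0.1662]
tcp_rot: [-1.648, -1.047, -1.43]
contact_force: [0.2, -1.0, -1.7]
gripper_width: 0.0553
```

Run:
```python
from h import *
s,R=st()
crop("scene",180,80,420,260,3,"s12.png")
a=np.radians(7.8); c2=np.array([.522,.311])+.018*np.array([np.cos(a),np.sin(a)])-.012*np.array([-np.sin(a),np.cos(a)]); print(c2)
Rt=frame(91,10,True)
p=np.r_[c2,.14]+.022*Rt[:,2]; rel(Rt,p); 
R0=Ro.from_rotvec(s["tcp_rot"]); w=(R0.inv()*Ro.from_matrix(Rt)).as_rotvec(); qq=s["joints"]
for f in np.linspace(.2,1,5):
    qq=q((R0*Ro.from_rotvec(w*f)).as_matrix(),s["tcp_pos"]*(1-f)+p*f,qq)
```

```text
t 28.38 tcp [0.5436 0.0888 0.1662] F [ 0.2 -1.  -1.7] w 0.0553 q [-0.398  0.162 -0.779  0.36   1.426  1.846]
[[ 0.061  0.906  0.419]
 [ 0.125 -0.423  0.897]
 [ 0.99  -0.002 -0.139]]
[0.54146205 0.30155391]
 w [ 0.448 -0.035 -0.075] t [  -0.8 -101.4  213.5] ang 26.1
  ik [-0.3   0.18 -0.76  0.35  1.42  1.85] err 0.0
  ik [-0.21  0.21 -0.74  0.34  1.41  1.86] err 0.0
  ik [-0.12  0.25 -0.7   0.34  1.4   1.86] err 0.0
  ik [-0.03  0.29 -0.65  0.36  1.4   1.84] err 0.0
  ik [ 0.06  0.34 -0.58  0.42  1.39  1.8 ] err 0.0
```

View pics/s12.png

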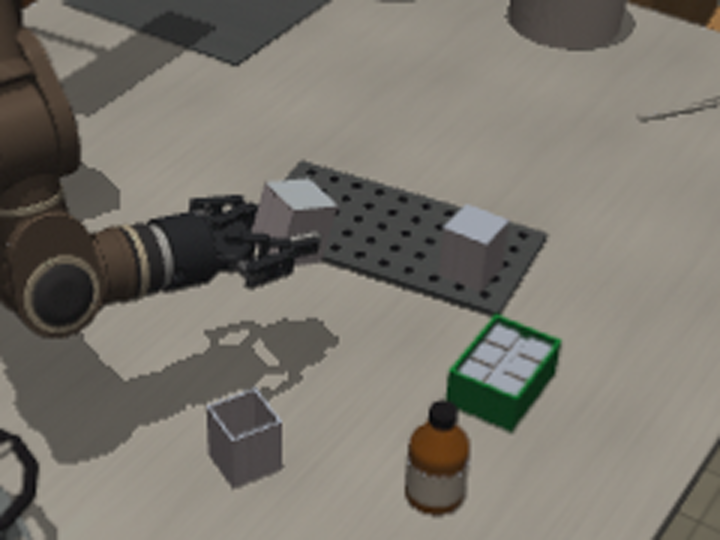

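>>> carry_out(targets="0.05 0 -0.01 0 -11 24 0; 0.1 -0.01 -0.015 0 -22 48 0; 0.15 -0.01 -0.025 0 -34 72 0; 0.2 -0.015 -0.035 0 -45 96 0; 0.25 -0.02 -0.04 0 -56 120 0; 0.3 -0.025 -0.05 0 -67 144 0; 0.35 -0.03 -0.06 -1 -79 168 0; 0.4 -0.03 -0.07 -1 -90 192 0; 0.448 -0.035 -0.075 -1 -101 213 0; 0.448 -0.035 -0.075 -1 -101 213 0; 0.448 -0.035 -0.075 -1 -101 213 0; 0.448 -0.035 -0.075 -1 -101 213 0")

```text
time_s: 29.92
tcp_pos: [0.5416, 0.3217, 0.1367]
tcp_rot: [-1.321, -1.352, -1.115]
contact_force: [0.3, -0.4, -2.3]
gripper_width: 0.0557
```

Run:
```python
from h import *
s,R=st()
crop("scene",180,80,420,260,3,"s13.png"); crop("top",60,130,260,300,3.5,"t13.png")
Rt=frame(91,10,True)
for z in(.06,.05,.044): rel(Rt,np.r_[.5415,.3015,z]+.022*Rt[:,2])
```

```text
t 29.93 tcp [0.5416 0.3217 0.1367] F [ 0.3 -0.4 -2.3] w 0.0557 q [ 0.056  0.341 -0.58   0.425  1.39   1.792]
[[-0.01   1.    -0.016]
 [ 0.175  0.017  0.984]
 [ 0.985  0.007 -0.175]]
 w [0.002 0.001 0.007] t [-79.2  -1.2  15.5] ang 0.4
 w [0.002 0.001 0.007] t [-89.1  -1.2  17.3] ang 0.4
 w [0.002 0.001 0.007] t [-95.   -1.3  18.3] ang 0.4
```

View pics/s13.png

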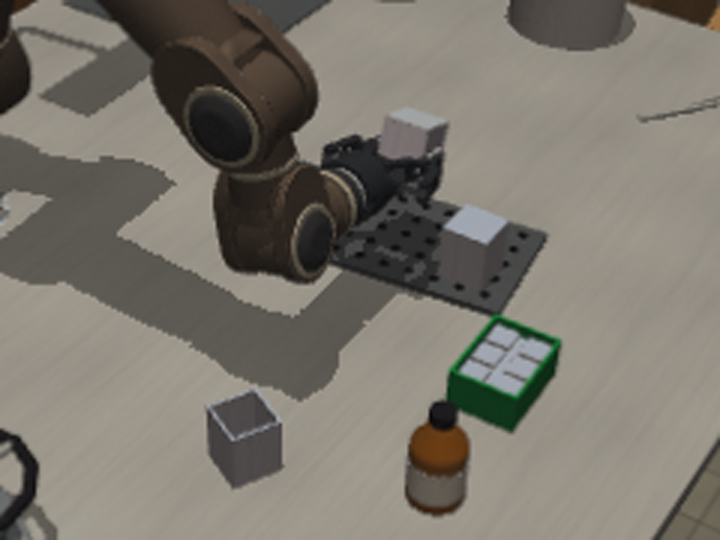

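View pics/t13.png

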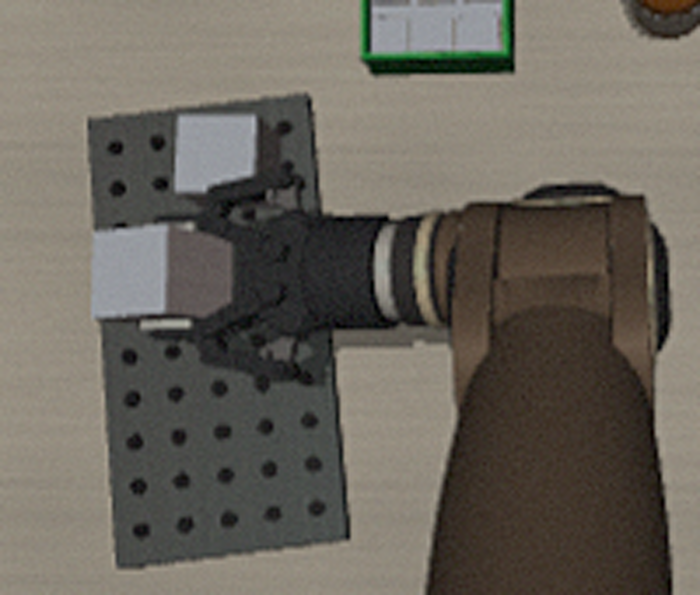

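Run:
```python
from h import *
Rt=frame(91,10,True)
for z in(.06,.05,.044): rel(Rt,np.r_[.534,.302,z]+.022*Rt[:,2])
for az in (91,94):
  for f in (0,1):
    Rt=frame(az,10,f); q(Rt,np.r_[.435,.29,.046]+.022*Rt[:,2],[.1,.5,0,1.2,1.4,-1.7+3.14*f])
```

```text
w [0.002 0.001 0.007] t [-79.1  -8.7  16.1] ang 0.4
 w [0.002 0.001 0.007] t [-88.9  -8.7  17.9] ang 0.4
 w [0.002 0.001 0.007] t [-94.8  -8.8  18.9] ang 0.4
  ik [ 0.05  0.37 -0.87  0.17  1.39 -1.4 ] err 0.0
  ik [ 0.05  0.37 -0.87  0.17  1.39  1.74] err 0.0
  ik [ 0.05  0.44 -0.74  0.53  1.39 -1.7 ] err 0.0
  ik [ 0.05  0.44 -0.74  0.53  1.39  1.44] err 0.0
```

>>> carry_out(targets="0 0 0.003 -15 -5 3 0; 0 0 0.006 -35 -9 7 0; 0 0 0.006 -55 -9 11 0; 0 0 0.006 -70 -9 14 0; 0 0 0.006 -80 -9 16 0; 0 0 0.006 -86 -9 17 0; 0 0 0.006 -90 -9 18 0; 0 0 0.006 -90 -9 18 0")

```text
time_s: 31.02
tcp_pos: [0.5336, 0.3242, 0.0455]
tcp_rot: [-1.322, -1.348, -1.111]
contact_force: [-0.4, 0.2, -0.4]
gripper_width: 0.0556
```

>>> carry_out(targets="0 0 0 -2 0 0 0; 0 0 0 -4 0 1 0; 0 0 0 -4 0 1 0")

```text
time_s: 31.4
tcp_pos: [0.534, 0.3247, 0.045]
tcp_rot: [-1.315, -1.346, -1.116]
contact_force: [-2.9, -5.3, 13.1]
gripper_width: 0.0557
```

>>> carry_out(targets="0 0 0 0 0 0 0.2; 0 0 0 0 0 0 0.5; 0 0 0 0 0 0 0.8; 0 0 0 0 0 0 0.85; 0 0 0 0 0 0 0.85; 0 0 0 -1 0 0 0.85; 0 0 0 -1 0 0 0.85")

```text
time_s: 32.28
tcp_pos: [0.5332, 0.3244, 0.0397]
tcp_rot: [-1.323, -1.347, -1.11]
contact_force: [-0.3, -0.1, -0.2]
gripper_width: 0.0724
```

Run:
```python
from h import *
s,R=st()
crop("scene",240,110,380,220,5,"s14.png"); crop("top",60,130,260,300,3.5,"t14.png")
```

```text
t 32.27 tcp [0.5332 0.3244 0.0397] F [-0.3 -0.1 -0.2] w 0.0724 q [ 0.062  0.481 -0.669  0.173  1.389  1.822]
[[-0.004  1.    -0.017]
 [ 0.175  0.017  0.984]
 [ 0.985  0.001 -0.175]]
```

View pics/s14.png

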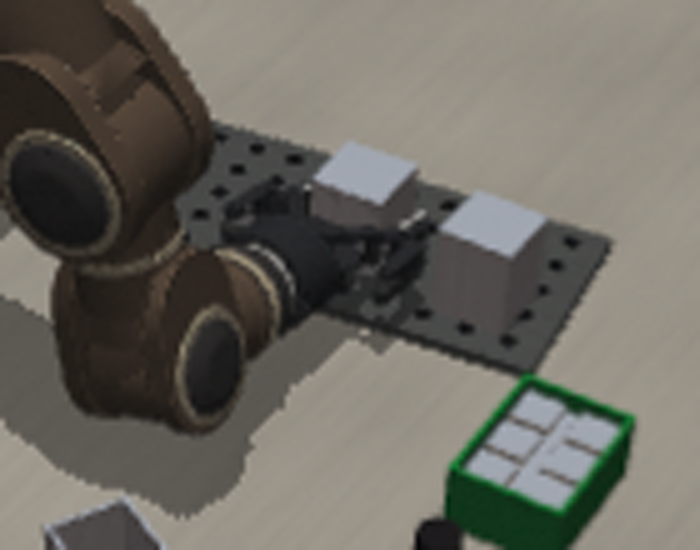

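View pics/t14.png

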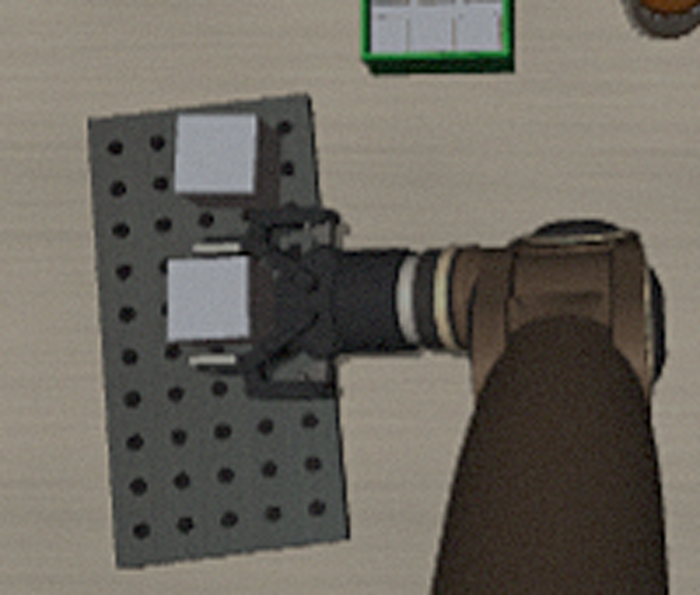

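>>> carry_out(targets="0 0 0 15 0 -3 0.85; 0 0 0 45 0 -8 0.85; 0 0 0 90 0 -16 0.85; 0 0 0 140 0 -25 0.85; 0 0 0 170 0 -30 1; 0 0 0 170 0 -30 1")

```text
time_s: 33.12
tcp_pos: [0.534, 0.3246, 0.2158]
tcp_rot: [-1.32, -1.351, -1.115]
contact_force: [0.9, -0.2, -0.9]
gripper_width: 0.0857
```

Run:
```python
from h import *
s,R=st()
im=viewer.camera("top")[:,:,::-1]
crop("top",60,130,310,300,3,"t15.png",im)
Rt=down(-28); p=np.array([.597,-.0993,.22]); rel(Rt,p)
R0=Ro.from_rotvec(s["tcp_rot"]); w=(R0.inv()*Ro.from_matrix(Rt)).as_rotvec(); qq=s["joints"]
for f in np.linspace(.125,1,8):
    qq=q((R0*Ro.from_rotvec(w*f)).as_matrix(),s["tcp_pos"]*(1-f)+p*f+[0,0,.2*f*(1-f)],qq)
```

```text
t 33.12 tcp [0.534  0.3246 0.2158] F [ 0.9 -0.2 -0.9] w 0.0857 q [ 0.063  0.225 -0.528  0.561  1.39   1.824]
[[-0.01   1.    -0.016]
 [ 0.174  0.017  0.985]
 [ 0.985  0.007 -0.174]]
 w [-0.349 -1.364  0.423] t [ -68.4   56.3 -419.4] ang 84.2
  ik [-0.01  0.2  -0.37  0.96  1.22  1.65] err 0.0
  ik [-0.07  0.18 -0.26  1.15  1.05  1.63] err 0.0
  ik [-0.11  0.17 -0.15  1.27  0.88  1.65] err 0.0
  ik [-0.14  0.17 -0.06  1.35  0.7   1.69] err 0.0
  ik [-0.16  0.19  0.02  1.4   0.53  1.74] err 0.0
  ik [-0.16  0.21  0.08  1.43  0.35  1.79] err 0.0
  ik [-0.17  0.24  0.11  1.43  0.18  1.84] err 0.0
  ik [-0.16  0.28  0.13  1.42 -0.    1.89] err 0.0
```

View pics/t15.png

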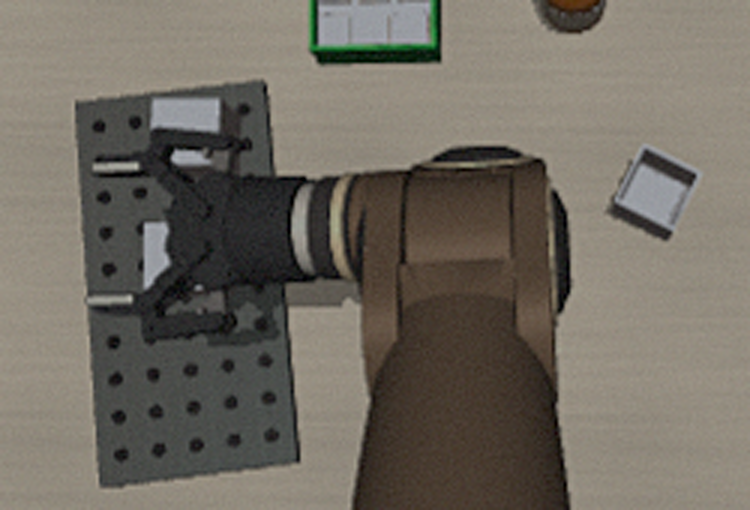

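>>> carry_out(targets="-0.03 -0.136 0.04 10 6 -42 1; -0.07 -0.273 0.08 17 11 -84 1; -0.1 -0.41 0.13 20 17 -126 1; -0.14 -0.546 0.17 18 22 -168 1; -0.17 -0.68 0.21 14 28 -210 1; -0.21 -0.82 0.25 5 34 -252 1; -0.24 -0.955 0.3 -8 39 -294 1; -0.28 -1.09 0.34 -25 45 -336 1; -0.31 -1.23 0.38 -45 51 -378 1; -0.349 -1.364 0.423 -68 56 -419 1; -0.349 -1.364 0.423 -68 56 -419 1; -0.349 -1.364 0.423 -68 56 -419 1; -0.349 -1.364 0.423 -68 56 -419 1")

```text
time_s: 34.8
tcp_pos: [0.5962, -0.0984, 0.2191]
tcp_rot: [-2.69, -1.618, 0.002]
contact_force: [0.2, -0.4, 0.2]
gripper_width: 0.0856
```

Run:
```python
from h import *
s,R=st()
crop("scene",180,80,420,260,3,"s16.png")
rel(down(-28),[.597,-.0993,.041])
```

```text
t 34.8 tcp [ 0.5962 -0.0984  0.2191] F [ 0.2 -0.4  0.2] w 0.0856 q [-1.640e-01  2.810e-01  1.250e-01  1.417e+00  1.000e-03  1.895e+00]
[[ 0.469  0.883 -0.002]
 [ 0.883 -0.469  0.001]
 [-0.    -0.003 -1.   ]]
 w [-0.002  0.     0.001] t [ -0.4   1.4 178.4] ang 0.1
```

View pics/s16.png

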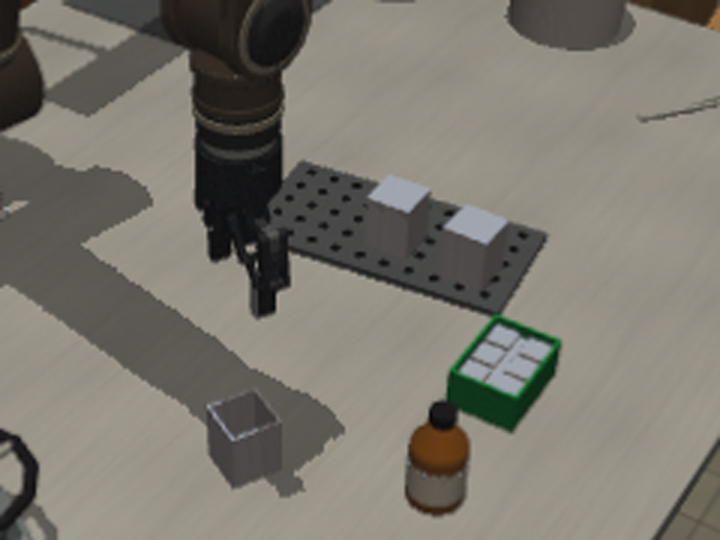

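>>> carry_out(targets="0 0 0 0 1 40 1; 0 0 0 0 1 85 1; 0 0 0 0 1 130 1; 0 0 0 0 1 160 1; 0 0 0 0 1 177 1; 0 0 0 0 1 177 1; 0 0 0 0 1 177 0.3; 0 0 0 0 1 177 0; 0 0 0 0 1 177 0; 0 0 0 0 1 177 0; 0 0 0 0 1 177 0")

```text
time_s: 36.22
tcp_pos: [0.5983, -0.0995, 0.0442]
tcp_rot: [2.692, 1.618, 0.001]
contact_force: [0.1, -0.2, 6.5]
gripper_width: 0.0551
```

Run:
```python
from h import *
s,R=st()
rel(down(-33),[.41,.04,.13]); rel(down(-33),[.41,.04,.043])
```

```text
t 36.23 tcp [ 0.5983 -0.0995  0.0442] F [ 0.1 -0.2  6.5] w 0.0551 q [-0.165  0.337 -0.188  1.045 -0.     1.894]
[[ 0.469  0.883  0.001]
 [ 0.883 -0.469 -0.   ]
 [ 0.     0.001 -1.   ]]
 w [ 0.001 -0.     0.088] t [  34.9 -231.6  -86.1] ang 5.0
 w [ 0.001 -0.     0.088] t [  34.8 -231.7    0.9] ang 5.0
```

>>> carry_out(targets="0 0 0 0 0 -30 0; 0 0 0 0 0 -60 0; 0 0 0.01 4 -25 -85 0; 0 0 0.02 8 -55 -85 0; 0 0 0.03 13 -90 -85 0; 0 0 0.05 19 -125 -85 0; 0 0 0.06 24 -160 -85 0; 0 0 0.07 29 -195 -85 0; 0 0 0.088 33 -220 -85 0; 0 0 0.088 35 -232 -85 0; 0 0 0.088 35 -232 -85 0; 0 0 0.088 35 -232 -55 0; 0 0 0.088 35 -232 -25 0; 0 0 0.088 35 -232 -8 0; 0 0 0.088 35 -232 0 0; 0 0 0.088 35 -232 0 0")

```text
time_s: 38.22
tcp_pos: [0.4089, 0.0402, 0.044]
tcp_rot: [-2.76, -1.497, 0.003]
contact_force: [-6.3, -0.4, 10.9]
gripper_width: 0.0551
```

>>> carry_out(targets="0 0 0 0 0 0 0.5; 0 0 0 0 0 0 1; 0 0 0 0 0 0 1; 0 0 0 0 0 0 1; 0 0 0 0 0 -40 1; 0 0 0 0 0 -90 1; 0 0 0 0 0 -140 1; 0 0 0 0 0 -180 1; 0 0 0 0 0 -180 1")

```text
time_s: 39.35
tcp_pos: [0.4107, 0.0406, 0.2256]
tcp_rot: [2.76, 1.498, 0.005]
contact_force: [-0.0, -0.3, -1.0]
gripper_width: 0.0853
```

Run:
```python
from h import *
s,R=st()
R=frame(57,8,True); p=np.array([.409,.04,.2])+.022*R[:,2]
rel(R,p,"swing")
crop("scene",150,80,350,280,3,"s17.png")
```

```text
t 39.35 tcp [0.4107 0.0406 0.2256] F [-0.  -0.3 -1. ] w 0.0853 q [ 0.098 -0.089 -0.272  1.385  0.     2.246]
[[ 0.545  0.838  0.003]
 [ 0.838 -0.545  0.001]
 [ 0.002  0.003 -1.   ]]
swing w [2.000e-03 1.429e+00 1.000e-03] t [20.3 -1.1 28.7] ang 81.9
```

View pics/s17.png

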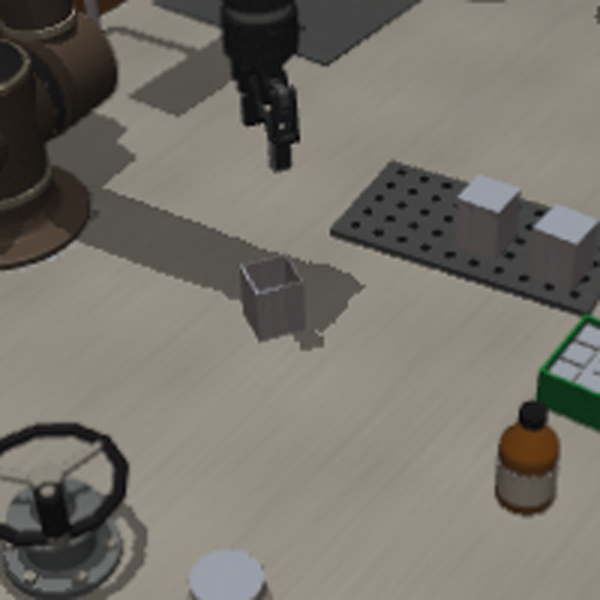

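Same spot as before. I'll repeat the swing.

>>> carry_out(targets="0 0.16 0 2 0 3 1; 0 0.32 0 4 0 6 1; 0 0.48 0 6 0 9 1; 0 0.64 0 8 0 12 1; 0 0.8 0 10 0 15 1; 0 0.96 0 12 0 18 1; 0 1.12 0 15 0 22 1; 0 1.28 0 18 0 25 1; 0.002 1.429 0.001 20 -1 29 1; 0.002 1.429 0.001 20 -1 29 1; 0.002 1.429 0.001 20 -1 29 1; 0.002 1.429 0.001 20 -1 29 1")

```text
time_s: 40.9
tcp_pos: [0.419, 0.0579, 0.195]
tcp_rot: [-1.753, -0.954, -1.517]
contact_force: [0.1, 0.6, 0.5]
gripper_width: 0.085
```

Run:
```python
from h import *
s,R=st()
crop("top",130,150,330,384,2.5,"t18.png")
R=frame(57,8,True)
for z in (.055,.04): rel(R,np.array([.409,.039,z])+.022*R[:,2],"grasp")
```

```text
t 40.9 tcp [0.419  0.0579 0.195 ] F [0.1 0.6 0.5] w 0.085 q [-0.625  0.035 -0.844  1.02   1.418  1.238]
[[ 0.077  0.839  0.538]
 [ 0.121 -0.544  0.83 ]
 [ 0.99   0.001 -0.144]]
grasp w [-0.001  0.005  0.002] t [-141.6    1.8   21. ] ang 0.3
grasp w [-0.001  0.005  0.002] t [-156.5    1.8   23.2] ang 0.3
```

View pics/t18.png

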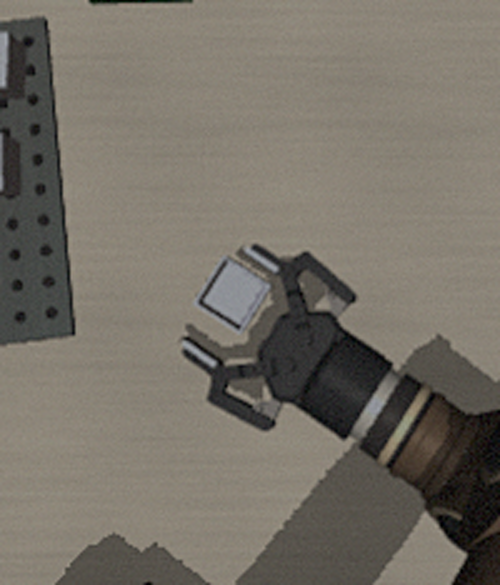

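>>> carry_out(targets="0 0 0 -30 1 5 1; 0 0 0 -65 1 10 1; 0 0.005 0 -95 1 15 1; 0 0.005 0 -120 2 19 1; 0 0.005 0 -140 2 22 1; 0 0.005 0 -150 2 23 1; 0 0.005 0 -156 2 23 1; 0 0.005 0 -156 2 23 1; 0 0.005 0 -156 2 23 0.3; 0 0.005 0 -156 2 23 0; 0 0.005 0 -156 2 23 0; 0 0.005 0 -156 2 23 0; 0 0.005 0 -156 2 23 0")

```text
time_s: 42.58
tcp_pos: [0.4205, 0.0573, 0.0362]
tcp_rot: [-1.748, -0.945, -1.52]
contact_force: [-0.7, -2.5, 5.8]
gripper_width: 0.0553
```

>>> carry_out(targets="0 0 0 30 0 -4 0; 0 0 0 65 0 -9 0; 0 0 -0.18 100 0 -14 0; 0 0 -0.36 129 0 -18 0; 0 0 -0.54 129 0 -18 0; 0 0 -0.72 129 0 -18 0; 0 0 -0.9 129 0 -18 0; 0 0 -1.08 129 0 -18 0; 0 0 -1.26 129 0 -18 0; 0 0 -1.44 129 0 -18 0; 0 0 -1.62 129 0 -18 0; 0 0 -1.8 129 0 -18 0; 0 0 -1.98 129 0 -18 0; 0 0 -2.16 129 0 -18 0; 0 0 -2.34 129 0 -18 0; 0 0 -2.52 129 0 -18 0; 0 0 -2.7 129 0 -18 0; 0 0 -2.88 129 0 -18 0; 0 0 -3.06 129 0 -18 0; 0 0 -3.14 129 0 -18 0")

```text
time_s: 45.08
tcp_pos: [0.4201, 0.0575, 0.165]
tcp_rot: [-0.842, 1.554, 0.736]
contact_force: [-0.0, 0.5, -1.1]
gripper_width: 0.0552
```

Run:
```python
from h import *
s,R=st()
crop("scene",150,80,350,280,3,"s19.png")
Rt=frame(92,10,False)
p=np.r_[.435,.29,.14]+.022*Rt[:,2]; rel(Rt,p); 
R0=Ro.from_rotvec(s["tcp_rot"]); w=(R0.inv()*Ro.from_matrix(Rt)).as_rotvec(); qq=s["joints"]
for f in np.linspace(.2,1,5):
    qq=q((R0*Ro.from_rotvec(w*f)).as_matrix(),s["tcp_pos"]*(1-f)+p*f,qq)
```

```text
t 45.08 tcp [0.4201 0.0575 0.165 ] F [-0.   0.5 -1.1] w 0.0552 q [-0.624  0.094 -0.874  0.945  1.422 -1.912]
[[-0.079 -0.839  0.538]
 [-0.115  0.544  0.831]
 [-0.99   0.004 -0.14 ]]
 w [-0.602  0.034 -0.097] t [ -2.  126.3 223. ] ang 35.0
  ik [-0.48  0.08 -0.89  0.81  1.42 -1.77] err 0.0
  ik [-0.34  0.07 -0.9   0.66  1.42 -1.63] err 0.0
  ik [-0.2   0.1  -0.88  0.55  1.41 -1.53] err 0.0
  ik [-0.07  0.15 -0.84  0.5   1.4  -1.48] err 0.0
  ik [ 0.05  0.22 -0.75  0.53  1.4  -1.5 ] err 0.0
```

View pics/s19.png

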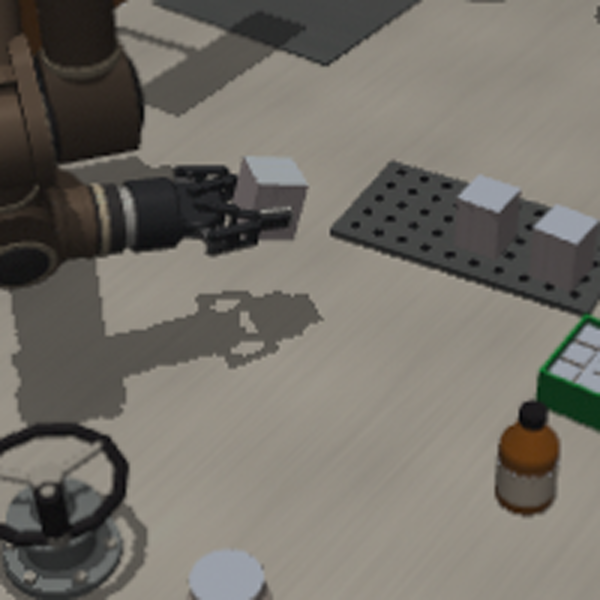

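>>> carry_out(targets="-0.06 0 -0.01 0 13 22 0; -0.12 0.005 -0.02 0 25 45 0; -0.18 0.01 -0.03 0 38 67 0; -0.24 0.01 -0.04 -1 50 89 0; -0.3 0.015 -0.05 -1 63 112 0; -0.36 0.02 -0.06 -1 76 134 0; -0.42 0.025 -0.07 -1 88 156 0; -0.48 0.03 -0.08 -2 101 178 0; -0.54 0.03 -0.09 -2 114 201 0; -0.602 0.034 -0.097 -2 126 223 0; -0.602 0.034 -0.097 -2 126 223 0; -0.602 0.034 -0.097 -2 126 223 0; -0.602 0.034 -0.097 -2 126 223 0")

```text
time_s: 46.75
tcp_pos: [0.435, 0.3107, 0.1377]
tcp_rot: [-1.359, 1.319, 1.148]
contact_force: [0.7, -0.8, -2.0]
gripper_width: 0.0556
```

Run:
```python
from h import *
s,R=st()
crop("top",60,130,260,330,3,"t20.png")
Rt=frame(92,10,False)
for z in(.05,.044): rel(Rt,np.r_[.435,.29,z]+.022*Rt[:,2])
```

```text
t 46.75 tcp [0.435  0.3107 0.1377] F [ 0.7 -0.8 -2. ] w 0.0556 q [ 0.044  0.216 -0.752  0.537  1.399 -1.5  ]
[[ 0.002 -0.999 -0.032]
 [-0.17  -0.032  0.985]
 [-0.985  0.003 -0.17 ]]
 w [-0.002  0.004 -0.003] t [90.2  0.6 16.6] ang 0.3
 w [-0.002  0.004 -0.003] t [96.1  0.6 17.6] ang 0.3
```

View pics/t20.png

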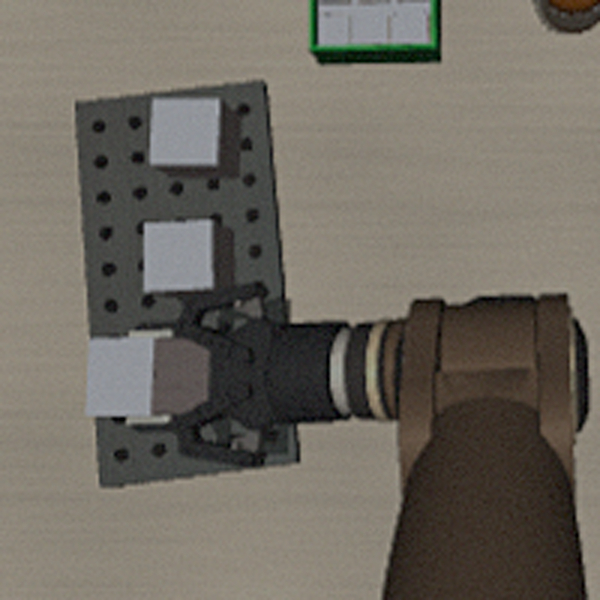

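>>> carry_out(targets="0 0 0 20 0 3 0; 0 0 0 45 0 8 0; 0 0 0 65 0 12 0; 0 0 0 80 0 15 0; 0 0 0 88 0 16 0; 0 0 0 91 0 17 0; 0 0 0 93 0 17 0; 0 0 0 93 0 17 0")

```text
time_s: 47.8
tcp_pos: [0.4354, 0.3124, 0.046]
tcp_rot: [-1.356, 1.313, 1.15]
contact_force: [-2.7, -2.7, 7.9]
gripper_width: 0.0556
```

Contact again at 7.9 N. I'll release, then rise.

>>> carry_out(targets="0 0 0 1 0 0 0.2; 0 0 0 1 0 0 0.5; 0 0 0 1 0 0 0.8; 0 0 0 1 0 0 0.85; 0 0 0 1 0 0 0.85; 0 0 0 1 0 0 0.85; 0 0 0 1 0 0 0.85; 0 0 0 -20 0 -3 0.85; 0 0 0 -50 0 -8 0.85; 0 0 0 -90 0 -16 0.85; 0 0 0 -140 0 -25 0.85; 0 0 0 -180 0 -32 0.85; 0 0 0 -180 0 -32 0.85")

```text
time_s: 49.42
tcp_pos: [0.4366, 0.3114, 0.2296]
tcp_rot: [-1.362, 1.312, 1.143]
contact_force: [0.3, -0.2, 0.0]
gripper_width: 0.0725
```

Run:
```python
from h import *
s,R=st()
crop("scene",240,110,380,220,5,"s21.png"); crop("top",60,130,260,330,3,"t21.png")
```

```text
t 49.42 tcp [0.4366 0.3114 0.2296] F [ 0.3 -0.2  0. ] w 0.0725 q [ 0.045  0.092 -0.647  0.759  1.4   -1.501]
[[ 0.01  -0.999 -0.032]
 [-0.169 -0.034  0.985]
 [-0.986 -0.004 -0.169]]
```

View pics/s21.png

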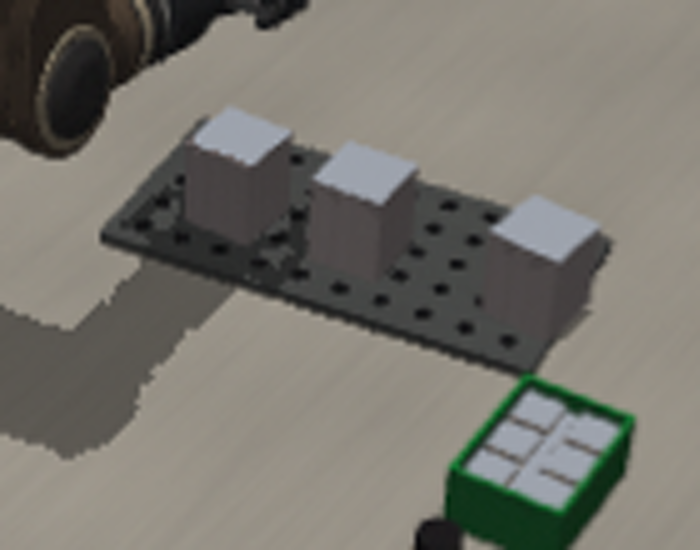

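View pics/t21.png

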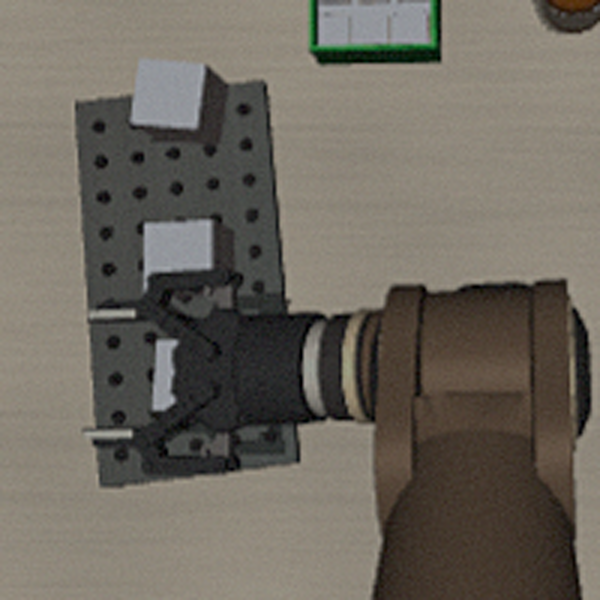

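Run:
```python
from h import *
for pts in ([(141,60),(209,66),(200,131),(131,124)],[(143,220),(213,220),(214,290),(144,290)]):
    P=cast("top",(np.array(pts,float)+.5)/3-.5+[60,130],.082); e=P[[1,2,3,0]]-P
    v=P.mean(0)[:2]-[.522,.311]; a=np.radians(7.8)
    print(P.mean(0).round(4),np.linalg.norm(e,axis=1).round(3),np.degrees(np.arctan2(e[:,1],e[:,0])).round(0),"local",v@[np.cos(a),np.sin(a)],v@[-np.sin(a),np.cos(a)])
# scene check
a=np.radians(7.8); P=(np.array([(425+70,220),(600,235),(545,262),(537,197)],float)+.5)/5-.5+[240,110]; print(cast("scene",P,.082).round(3))
# plate via scene corners
P=(np.array([(203,118),(612,242),(530,370),(100,236)],float)+.5)/5-.5+[240,110]; Q=cast("scene",P,[.012,.012,.012,.006] if 0 else .012);print(Q.round(3),Q.mean(0))
```

```text
[0.6685 0.3097 0.082 ] [0.057 0.056 0.058 0.055] [-95. 175.  85.  -5.] local 0.14493934762217764 -0.02114215312503004
[0.5345 0.2952 0.082 ] [0.057 0.058 0.057 0.058] [ -89. -176.   90.    4.] local 0.010282607687445718 -0.01736738656015175
[[0.639 0.3   0.082]
 [0.706 0.327 0.082]
 [0.69  0.278 0.082]
 [0.65  0.341 0.082]]
[[0.346 0.371 0.012]
 [0.682 0.413 0.012]
 [0.702 0.249 0.012]
 [0.371 0.201 0.012]] [0.52532378 0.30854011 0.012     ]
```

Run:
```python
from h import *
s,R=st()
Rt=down(175); p=np.array([.6685,.3097,.2]); rel(Rt,p)
R0=Ro.from_rotvec(s["tcp_rot"]); w=(R0.inv()*Ro.from_matrix(Rt)).as_rotvec(); qq=s["joints"]
for f in np.linspace(.125,1,8):
    qq=q((R0*Ro.from_rotvec(w*f)).as_matrix(),s["tcp_pos"]*(1-f)+p*f+[0,0,.12*f*(1-f)],qq)
q(Rt,[.6685,.3097,.05],qq)
```

```text
t 49.52 tcp [0.4354 0.3113 0.2261] F [-1.  -0.4 -0.5] w 0.0726 q [ 0.046  0.095 -0.652  0.757  1.399 -1.501]
[[ 0.004 -0.999 -0.033]
 [-0.17  -0.034  0.985]
 [-0.985  0.002 -0.17 ]]
 w [0.086 1.398 0.099] t [  26.9 -232.9   -4.9] ang 80.4
  ik [ 0.07  0.07 -0.53  0.84  1.22 -1.42] err 0.0
  ik [ 0.11  0.07 -0.41  0.93  1.04 -1.36] err 0.0
  ik [ 0.16  0.11 -0.27  1.01  0.86 -1.31] err 0.0
  ik [ 0.21  0.16 -0.13  1.1   0.68 -1.26] err 0.0
  ik [ 0.27  0.23  0.01  1.19  0.5  -1.21] err 0.0
  ik [ 0.33  0.32  0.16  1.29  0.33 -1.16] err 0.0
  ik [ 0.38  0.43  0.32  1.39  0.16 -1.11] err 0.0
  ik [ 0.43  0.56  0.49  1.5  -0.   -1.05] err 0.0
  ik [ 0.43  0.57  0.19  1.19 -0.   -1.05] err 0.0
```

>>> carry_out(targets="0.01 0.15 0.01 -9 -25 0 1; 0.02 0.3 0.02 -15 -50 -1 1; 0.03 0.45 0.03 -19 -75 -1 1; 0.04 0.6 0.04 -20 -100 -2 1; 0.05 0.75 0.05 -18 -125 -3 1; 0.06 0.9 0.06 -12 -150 -3 1; 0.07 1.05 0.07 -4 -175 -4 1; 0.08 1.2 0.085 6 -198 -4 1; 0.085 1.32 0.095 18 -218 -5 1; 0.086 1.398 0.099 27 -233 -5 1; 0.086 1.398 0.099 27 -233 -5 1; 0.086 1.398 0.099 27 -233 -5 1; 0.086 1.398 0.099 27 -233 -5 1")

```text
time_s: 51.15
tcp_pos: [0.6684, 0.3089, 0.2008]
tcp_rot: [-2.121, 2.316, 0.001]
contact_force: [-0.2, 0.5, -0.4]
gripper_width: 0.0847
```

Run:
```python
from h import *
s,R=st()
Rt=down(175); rel(Rt,[.6685,.3097,.1]); rel(Rt,[.6685,.3097,.048])
crop("scene",240,70,400,210,4.5,"s22.png")
```

```text
t 51.15 tcp [0.6684 0.3089 0.2008] F [-0.2  0.5 -0.4] w 0.0847 q [ 4.330e-01  5.560e-01  4.900e-01  1.504e+00  1.000e-03 -1.050e+00]
[[-0.088 -0.996  0.   ]
 [-0.996  0.088  0.001]
 [-0.001 -0.    -1.   ]]
 w [-0.     0.001 -0.001] t [ -0.7  -0.  100.8] ang 0.1
 w [-0.     0.001 -0.001] t [ -0.6   0.  152.8] ang 0.1
```

View pics/s22.png

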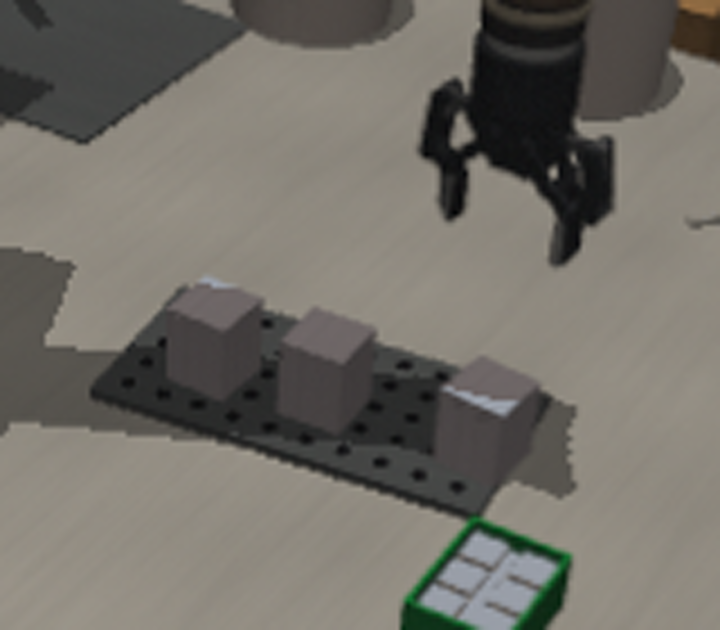

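>>> carry_out(targets="0 0 0 -1 0 40 1; 0 0 0 -1 0 80 1; 0 0 0 -1 0 120 1; 0 0 0 -1 0 145 1; 0 0 0 -1 0 152 1; 0 0 0 -1 0 152 1; 0 0 0 -1 0 152 0.3; 0 0 0 -1 0 152 0; 0 0 0 -1 0 152 0; 0 0 0 -1 0 152 0; 0 0 0 -1 0 148 0; 0 0 0 -1 0 146 0; 0 0 0 -1 15 146 0; 0 0 0 -1 32 146 0; 0 0 0 -1 32 146 0; 0 0 0 -1 32 150 0; 0 0 0 -1 32 152 0; 0 0 0 -1 32 152 0")

```text
time_s: 53.45
tcp_pos: [0.6375, 0.3136, 0.05]
tcp_rot: [-2.121, 2.315, 0.0]
contact_force: [-4.7, -1.4, 10.3]
gripper_width: 0.055
```

>>> carry_out(targets="0 0 0 0 0 0 0.4; 0 0 0 0 0 0 0.8; 0 0 0 0 0 0 0.8; 0 0 0 0 0 0 0.8; 0 0 0 0 0 -30 0.8; 0 0 0 0 0 -80 0.8; 0 0 0 0 0 -130 0.8; 0 0 0 0 0 -180 0.8; 0 0 0 0 0 -230 0.8; 0 0 0 0 0 -240 0.8")

```text
time_s: 54.7
tcp_pos: [0.6378, 0.3138, 0.2923]
tcp_rot: [-2.119, 2.312, -0.002]
contact_force: [0.8, -0.5, 0.1]
gripper_width: 0.0681
```

Run:
```python
from h import *
s,R=st()
crop("top",60,130,260,330,3,"t23.png"); crop("scene",240,110,380,220,5,"s23.png")
```

```text
t 54.7 tcp [0.6378 0.3138 0.2923] F [ 0.8 -0.5  0.1] w 0.0681 q [ 0.457  0.534  0.658  1.689  0.    -1.027]
[[-0.087 -0.996  0.005]
 [-0.996  0.087  0.003]
 [-0.003 -0.005 -1.   ]]
```

View pics/t23.png

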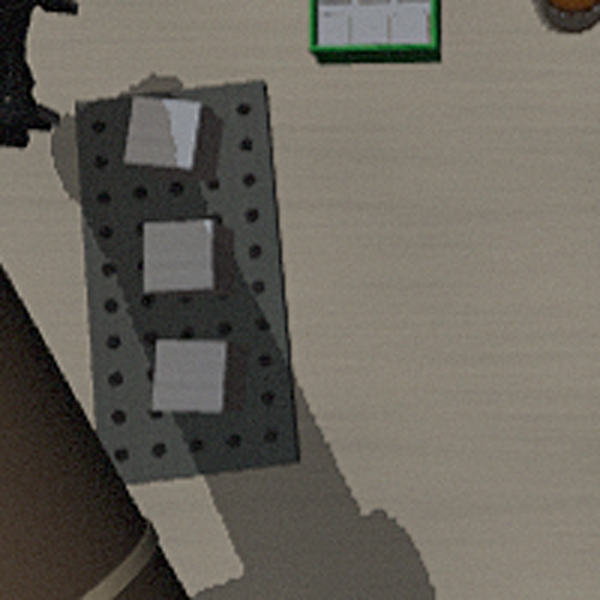

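View pics/s23.png

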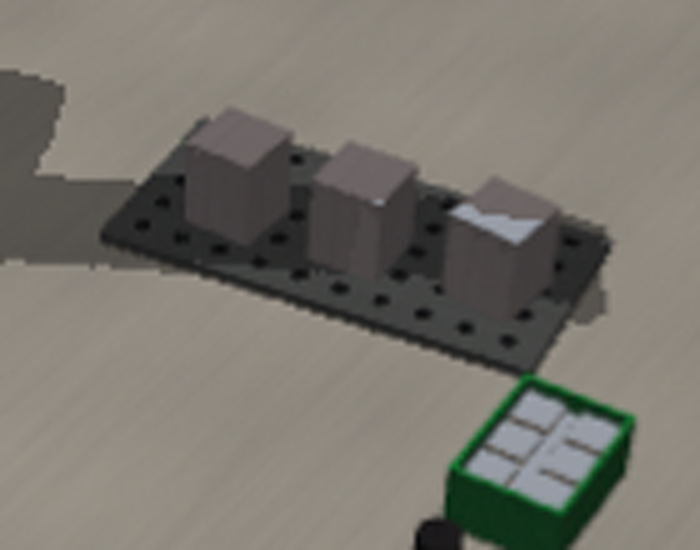

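Run:
```python
from h import *
a=np.radians(7.8)
P=cast("top",(np.array([(162,131),(179,256),(189,375)],float)+.5)/3-.5+[60,130],.082)
for p in P:
    v=p[:2]-[.5235,.310]; print(p.round(3),v@[np.cos(a),np.sin(a)],v@[-np.sin(a),np.cos(a)])
s,R=st()
rel(down(175),[.511,-.395,.28]); q(down(175),[.511,-.395,.28]); q(down(175),[.511,-.395,.124])
```

```text
[0.638 0.315 0.082] 0.11392932147905753 -0.010772274085073485
[0.534 0.295 0.082] 0.007937022775987061 -0.016484603676045675
[0.437 0.281 0.082] -0.08938462364534525 -0.016903864888400184
t 54.8 tcp [0.6376 0.3137 0.2891] F [-0.  -0.5  0.6] w 0.0686 q [ 0.457  0.535  0.652  1.686  0.    -1.027]
[[-0.087 -0.996  0.002]
 [-0.996  0.087  0.001]
 [-0.001 -0.002 -1.   ]]
 w [-0.002  0.001  0.   ] t [717.   64.4   8. ] ang 0.1
  ik [-0.66  0.38  0.39  1.59 -0.   -2.14] err 0.0
  ik [-0.66  0.37  0.04  1.24 -0.   -2.14] err 0.0
```

>>> carry_out(targets="0 0 0 50 5 0 1; 0 0 0 100 9 0 1; 0 0 0 150 14 0 1; 0 0 0 200 18 0 1; 0 0 0 250 23 0 1; 0 0 0 300 27 0 1; 0 0 0 350 32 0 1; 0 0 0 400 36 0 1; 0 0 0 450 41 0 1; 0 0 0 500 45 0 1; 0 0 0 550 50 0 1; 0 0 0 600 54 0 1; 0 0 0 650 59 0 1; 0 0 0 690 62 0 1; 0 0 0 717 64 8 1; 0 0 0 717 64 8 1; 0 0 0 717 64 8 1")

```text
time_s: 56.92
tcp_pos: [0.5105, -0.3947, 0.2785]
tcp_rot: [2.122, -2.316, -0.005]
contact_force: [-0.8, 0.5, -0.5]
gripper_width: 0.0856
```

Run:
```python
from h import *
s,R=st()
crop("top",330,170,480,310,5,"t24.png"); crop("scene",80,150,260,300,4,"s24.png")
rel(down(175),[.511,-.395,.18]); rel(down(175),[.511,-.395,.124])
```

```text
t 56.92 tcp [ 0.5105 -0.3947  0.2785] F [-0.8  0.5 -0.5] w 0.0856 q [-0.658  0.378  0.39   1.585  0.    -2.142]
[[-0.087 -0.996 -0.002]
 [-0.996  0.087  0.002]
 [-0.002  0.002 -1.   ]]
 w [0.001 0.001 0.001] t [ 0.7 -0.2 99.7] ang 0.1
 w [0.001 0.001 0.001] t [  0.8  -0.2 155.7] ang 0.1
```

View pics/t24.png

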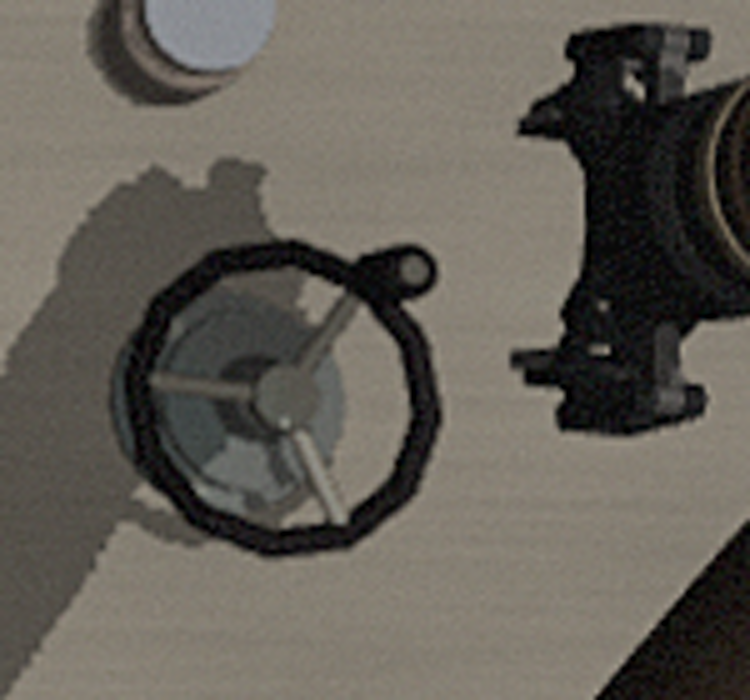

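View pics/s24.png

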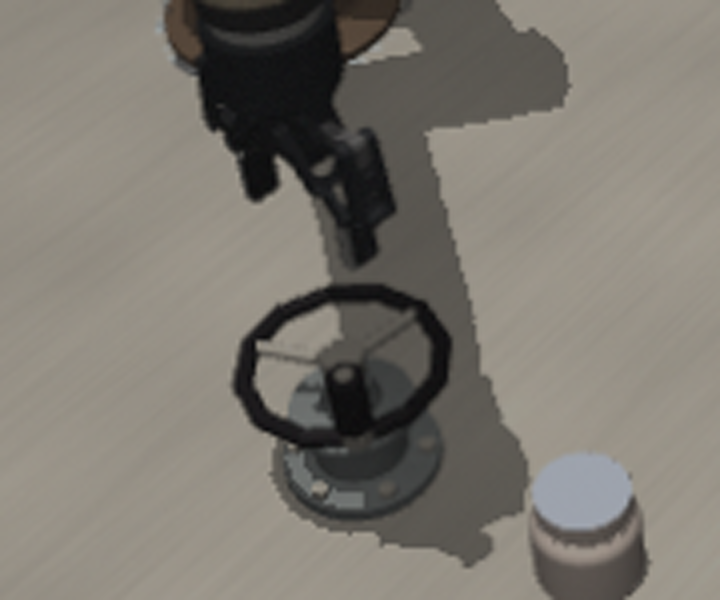

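Run:
```python
from h import *
print(cast("scene",[((345.5)/4-.5+80,(373.5)/4-.5+150)],.164), cast("top",[((413.5)/5-.5+330,(270.5)/5-.5+170)],.164), cast("top",[((286.5)/5-.5+330,(396.5)/5-.5+170)],.113))
```

```text
[[ 0.51213624 -0.39296296  0.164     ]] [[ 0.51149003 -0.39451857  0.164     ]] [[ 0.4556693  -0.35121621  0.113     ]]
```

>>> carry_out(targets="0 0 0 0 -1 40 1; 0 0 0 0 -1 80 1; 0 0 0 0 -1 115 1; 0 0 0 0 -1 140 1; 0 0 0 0 -1 153 1; 0 0 0 0 -1 153 1; 0 0 0 0 -1 153 0.5; 0 0 0 0 -1 153 0; 0 0 0 0 -1 153 0; 0 0 0 0 -1 153 0; 0 0 0 0 -1 153 0; 0 0 0 0 -1 153 0")

```text
time_s: 58.52
tcp_pos: [0.512, -0.3956, 0.1277]
tcp_rot: [-2.123, 2.316, -0.001]
contact_force: [-0.6, 0.3, 5.6]
gripper_width: 0.0249
```

Run:
```python
from h import *
s,R=st()
crop("scene",80,150,260,300,4,"s25.png")
hub=np.array([.4557,-.3512]); c=s["tcp_pos"][:2]-hub; print(np.linalg.norm(c),np.degrees(np.arctan2(c[1],c[0])))
```

```text
t 58.52 tcp [ 0.512  -0.3956  0.1277] F [-0.6  0.3  5.6] w 0.0249 q [-0.658  0.372  0.051  1.248 -0.    -2.141]
[[-0.087 -0.996  0.001]
 [-0.996  0.087 -0.001]
 [ 0.001 -0.001 -1.   ]]
0.0717583220428512 -38.254862892605765
```

View pics/s25.png

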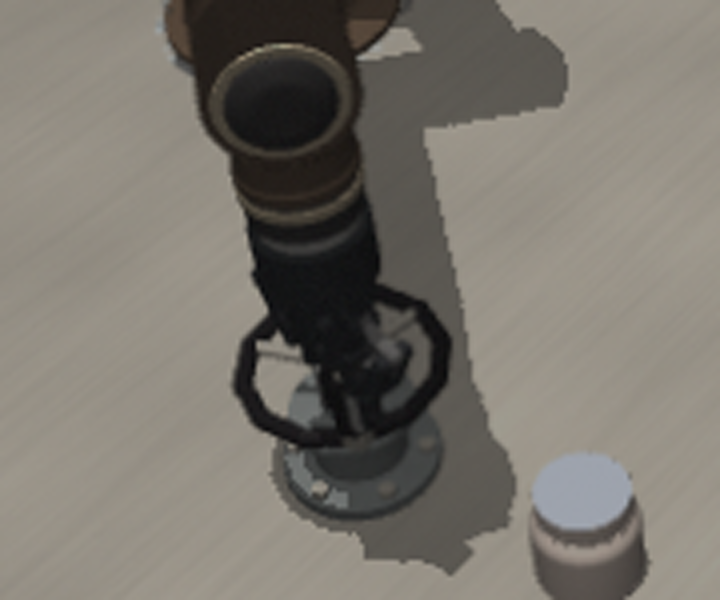

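```bash
cat >> h.py <<'E'
HUB=np.array([.4557,-.3512])
def circ(step,n,r=.0707,tail=1):
    s=arm.state(); R=Ro.from_rotvec(s["tcp_rot"]).as_matrix(); p=s["tcp_pos"]; c=p[:2]-HUB; th=np.arctan2(c[1],c[0])
    print("theta",np.degrees(th).round(2),"rad r",np.linalg.norm(c).round(4),"F",s["contact_force"].round(1),"z",p[2].round(4),"t",s["time_s"])
    o=[]
    for i in list(range(1,n+1))+[n]*tail:
        a=th+np.radians(step*i); g=np.r_[HUB+r*np.array([np.cos(a),np.sin(a)]),p[2]]
        t=R.T@(g-p)*1000; o.append(f"0 0 0 {t[0]:.0f} {t[1]:.0f} 0 0")
    print("; ".join(o))
E
python3 -c "
from h import *
circ(12,19)"
```

```text
theta -38.28 rad r 0.0718 F [0.5 0.9 5.7] z 0.1277 t 58.575
0 0 0 -14 -6 0 0; 0 0 0 -28 -10 0 0; 0 0 0 -43 -11 0 0; 0 0 0 -57 -8 0 0; 0 0 0 -71 -3 0 0; 0 0 0 -84 5 0 0; 0 0 0 -94 15 0 0; 0 0 0 -102 28 0 0; 0 0 0 -108 41 0 0; 0 0 0 -110 56 0 0; 0 0 0 -109 71 0 0; 0 0 0 -106 85 0 0; 0 0 0 -99 98 0 0; 0 0 0 -90 110 0 0; 0 0 0 -78 119 0 0; 0 0 0 -65 126 0 0; 0 0 0 -51 130 0 0; 0 0 0 -36 131 0 0; 0 0 0 -21 128 0 0; 0 0 0 -21 128 0 0
```

>>> carry_out(targets="0 0 0 -14 -6 0 0; 0 0 0 -28 -10 0 0; 0 0 0 -43 -11 0 0; 0 0 0 -57 -8 0 0; 0 0 0 -71 -3 0 0")

```text
time_s: 59.2
tcp_pos: [0.5204, -0.3254, 0.1277]
tcp_rot: [2.12, -2.314, 0.002]
contact_force: [-5.9, -5.7, 8.3]
gripper_width: 0.0248
```

```bash
python3 -c "
from h import *
s,_=st()
crop('scene',80,150,260,300,4,'s26.png')
circ(12,19)"
```

```text
t 59.2 tcp [ 0.5204 -0.3254  0.1277] F [-5.9 -5.7  8.3] w 0.0248 q [-0.557  0.31  -0.036  1.224 -0.003 -2.041]
[[-0.087 -0.996 -0.001]
 [-0.996  0.087 -0.003]
 [ 0.003  0.001 -1.   ]]
theta 23.3 rad r 0.0695 F [-3.  -2.   6.3] z 0.1277 t 59.25
0 0 0 -13 7 0 0; 0 0 0 -23 18 0 0; 0 0 0 -31 31 0 0; 0 0 0 -36 44 0 0; 0 0 0 -38 59 0 0; 0 0 0 -37 74 0 0; 0 0 0 -33 88 0 0; 0 0 0 -26 101 0 0; 0 0 0 -16 112 0 0; 0 0 0 -4 121 0 0; 0 0 0 9 128 0 0; 0 0 0 23 131 0 0; 0 0 0 38 132 0 0; 0 0 0 53 129 0 0; 0 0 0 66 123 0 0; 0 0 0 79 115 0 0; 0 0 0 89 104 0 0; 0 0 0 97 92 0 0; 0 0 0 102 78 0 0; 0 0 0 102 78 0 0
```

View pics/s26.png

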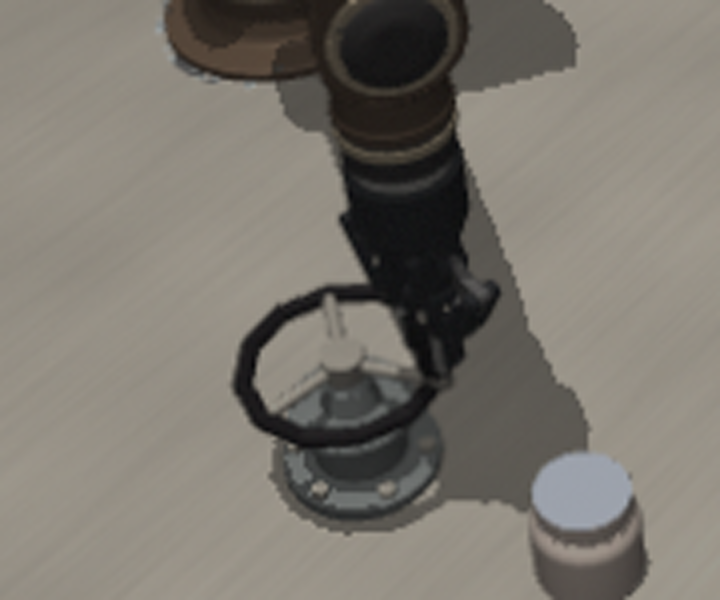

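>>> carry_out(targets="0 0 0 -13 7 0 0; 0 0 0 -23 18 0 0; 0 0 0 -31 31 0 0; 0 0 0 -36 44 0 0; 0 0 0 -38 59 0 0; 0 0 0 -37 74 0 0; 0 0 0 -33 88 0 0; 0 0 0 -26 101 0 0; 0 0 0 -16 112 0 0; 0 0 0 -4 121 0 0; 0 0 0 9 128 0 0; 0 0 0 23 131 0 0; 0 0 0 38 132 0 0; 0 0 0 53 129 0 0; 0 0 0 66 123 0 0; 0 0 0 79 115 0 0; 0 0 0 89 104 0 0; 0 0 0 97 92 0 0; 0 0 0 102 78 0 0; 0 0 0 102 78 0 0")

```text
time_s: 61.75
tcp_pos: [0.4354, -0.4204, 0.1277]
tcp_rot: [-2.123, 2.315, -0.002]
contact_force: [2.7, -1.3, 6.4]
gripper_width: 0.0249
```

```bash
python3 -c "
from h import *
s,_=st()
circ(12,19,.07)"
```

```text
t 61.75 tcp [ 0.4354 -0.4204  0.1277] F [ 2.7 -1.3  6.4] w 0.0249 q [-0.768  0.293 -0.059  1.218  0.    -2.252]
[[-0.087 -0.996  0.001]
 [-0.996  0.087 -0.001]
 [ 0.001 -0.001 -1.   ]]
theta -106.39 rad r 0.0721 F [ 2.7 -1.3  6.4] z 0.1277 t 61.75
0 0 0 -1 -15 0 0; 0 0 0 -2 -30 0 0; 0 0 0 -7 -43 0 0; 0 0 0 -14 -56 0 0; 0 0 0 -24 -67 0 0; 0 0 0 -36 -75 0 0; 0 0 0 -50 -81 0 0; 0 0 0 -64 -84 0 0; 0 0 0 -79 -84 0 0; 0 0 0 -93 -81 0 0; 0 0 0 -106 -75 0 0; 0 0 0 -118 -66 0 0; 0 0 0 -128 -55 0 0; 0 0 0 -135 -42 0 0; 0 0 0 -139 -28 0 0; 0 0 0 -141 -14 0 0; 0 0 0 -139 1 0 0; 0 0 0 -134 15 0 0; 0 0 0 -127 27 0 0; 0 0 0 -127 27 0 0
```

>>> carry_out(targets="0 0 0 -1 -15 0 0; 0 0 0 -2 -30 0 0; 0 0 0 -7 -43 0 0; 0 0 0 -14 -56 0 0; 0 0 0 -24 -67 0 0; 0 0 0 -36 -75 0 0; 0 0 0 -50 -81 0 0; 0 0 0 -64 -84 0 0; 0 0 0 -79 -84 0 0; 0 0 0 -93 -81 0 0; 0 0 0 -106 -75 0 0; 0 0 0 -118 -66 0 0; 0 0 0 -128 -55 0 0; 0 0 0 -135 -42 0 0; 0 0 0 -139 -28 0 0; 0 0 0 -141 -14 0 0; 0 0 0 -139 1 0 0; 0 0 0 -134 15 0 0; 0 0 0 -127 27 0 0; 0 0 0 -127 27 0 0")

```text
time_s: 64.25
tcp_pos: [0.4189, -0.294, 0.1278]
tcp_rot: [2.118, -2.316, 0.008]
contact_force: [3.0, -11.0, 1.0]
gripper_width: 0.0249
```

```bash
sed -i 's/HUB=np.array.*/HUB=np.array([.4555,-.3520])/' h.py; python3 -c "
from h import *
s,_=st()
circ(8,8,.07,0)"
```

```text
t 64.25 tcp [ 0.4189 -0.294   0.1278] F [  3. -11.   1.] w 0.0249 q [-0.61   0.118 -0.276  1.172 -0.004 -2.092]
[[-0.089 -0.996  0.001]
 [-0.996  0.089 -0.006]
 [ 0.006 -0.002 -1.   ]]
theta 122.28 rad r 0.0686 F [  3. -11.   1.] z 0.1278 t 64.25
0 0 0 5 8 0 0; 0 0 0 13 15 0 0; 0 0 0 21 20 0 0; 0 0 0 30 24 0 0; 0 0 0 39 27 0 0; 0 0 0 49 28 0 0; 0 0 0 59 28 0 0; 0 0 0 68 27 0 0
```

>>> carry_out(targets="0 0 0 5 8 0 0; 0 0 0 13 15 0 0; 0 0 0 21 20 0 0; 0 0 0 30 24 0 0; 0 0 0 39 27 0 0")

```text
time_s: 64.88
tcp_pos: [0.3907, -0.3281, 0.1277]
tcp_rot: [-2.121, 2.312, -0.006]
contact_force: [11.2, -0.3, 1.9]
gripper_width: 0.0245
```

```bash
python3 -c "
from h import *
circ(7,5,.07,0)"
```

```text
theta 159.75 rad r 0.0691 F [11.2 -0.3  1.9] z 0.1277 t 64.875
0 0 0 8 3 0 0; 0 0 0 17 3 0 0; 0 0 0 25 3 0 0; 0 0 0 34 2 0 0; 0 0 0 42 -1 0 0
```

>>> carry_out(targets="0 0 0 8 3 0 0; 0 0 0 17 3 0 0; 0 0 0 25 3 0 0; 0 0 0 34 2 0 0")

```text
time_s: 65.38
tcp_pos: [0.3861, -0.3604, 0.1277]
tcp_rot: [-2.12, 2.309, -0.003]
contact_force: [12.0, 3.7, 2.9]
gripper_width: 0.0247
```

```bash
python3 -c "
from h import *
circ(7,5,.07,0)"
```

```text
theta -173.07 rad r 0.0699 F [12.   3.7  2.9] z 0.1277 t 65.375
0 0 0 8 -2 0 0; 0 0 0 16 -5 0 0; 0 0 0 24 -10 0 0; 0 0 0 31 -15 0 0; 0 0 0 37 -20 0 0
```

>>> carry_out(targets="0 0 0 8 -2 0 0; 0 0 0 16 -5 0 0; 0 0 0 24 -10 0 0; 0 0 0 31 -15 0 0")

```text
time_s: 65.88
tcp_pos: [0.3971, -0.3916, 0.1277]
tcp_rot: [-2.121, 2.31, 0.001]
contact_force: [7.2, 8.5, 8.7]
gripper_width: 0.0244
```

```bash
python3 -c "
from h import *
circ(7,5,.07,0)"
```

```text
theta -145.87 rad r 0.0705 F [7.2 8.5 8.7] z 0.1277 t 65.875
0 0 0 6 -6 0 0; 0 0 0 12 -13 0 0; 0 0 0 16 -20 0 0; 0 0 0 20 -27 0 0; 0 0 0 23 -36 0 0
```

>>> carry_out(targets="0 0 0 6 -6 0 0; 0 0 0 12 -13 0 0; 0 0 0 16 -20 0 0; 0 0 0 20 -27 0 0")

```text
time_s: 66.38
tcp_pos: [0.4199, -0.4137, 0.1276]
tcp_rot: [-2.123, 2.314, 0.006]
contact_force: [-19.9, 18.6, 22.7]
gripper_width: 0.0247
```

```bash
python3 -c "
from h import *
circ(7,5,.07,0)"
```

```text
theta -119.98 rad r 0.0712 F [-19.9  18.6  22.7] z 0.1276 t 66.375
0 0 0 2 -8 0 0; 0 0 0 4 -17 0 0; 0 0 0 5 -25 0 0; 0 0 0 5 -34 0 0; 0 0 0 4 -42 0 0
```

>>> carry_out(targets="0 0 0 2 -8 0 0; 0 0 0 2 -8 0 0")

```text
time_s: 66.62
tcp_pos: [0.4202, -0.4136, 0.1275]
tcp_rot: [2.117, -2.312, -0.026]
contact_force: [-29.1, 16.2, 27.8]
gripper_width: 0.0245
```

```bash
python3 -c "
from h import *
circ(7,5,.07,0)
crop('scene',80,150,260,300,4,'s27.png'); crop('top',330,170,480,310,5,'t27.png')"
```

```text
theta -119.81 rad r 0.071 F [-29.1  16.2  27.8] z 0.1275 t 66.625
0 0 0 2 -8 0 0; 0 0 0 4 -17 0 0; 0 0 0 5 -25 0 0; 0 0 0 5 -34 0 0; 0 0 0 4 -42 0 0
```

View pics/s27.png

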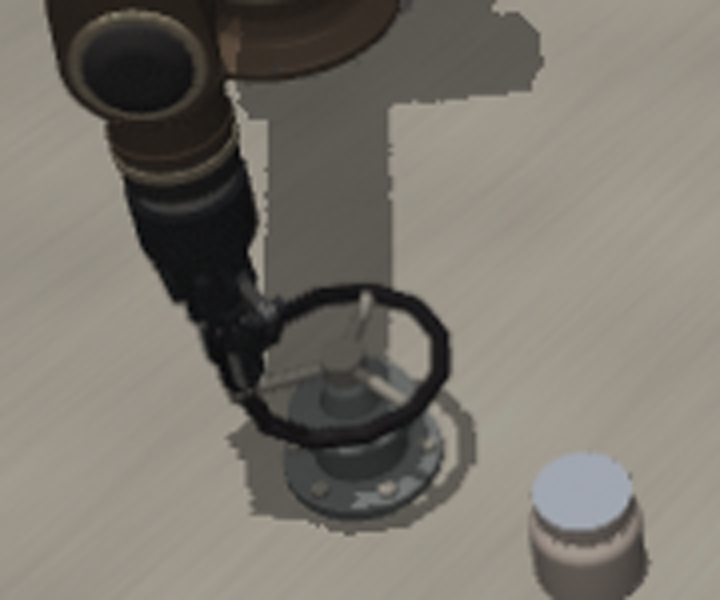

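View pics/t27.png

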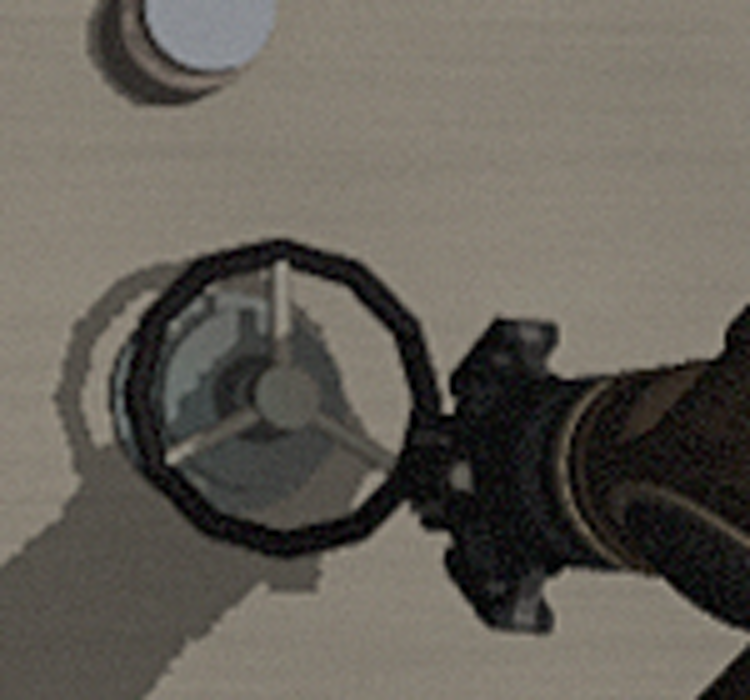

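```bash
python3 -c "
from h import *
circ(-9,9,.07,0)"
```

```text
theta -119.84 rad r 0.071 F [-29.1  17.2  26.2] z 0.1275 t 66.725
0 0 0 -6 9 0 0; 0 0 0 -13 18 0 0; 0 0 0 -21 25 0 0; 0 0 0 -30 31 0 0; 0 0 0 -40 36 0 0; 0 0 0 -51 39 0 0; 0 0 0 -62 40 0 0; 0 0 0 -73 40 0 0; 0 0 0 -83 38 0 0
```

>>> carry_out(targets="0 0 0 -4 9 0 0; 0 0 0 -10 18 0 0; 0 0 0 -17 27 0 0; 0 0 0 -25 34 0 0; 0 0 0 -34 40 0 0; 0 0 0 -44 45 0 0; 0 0 0 -55 48 0 0; 0 0 0 -66 49 0 0; 0 0 0 -77 48 0 0; 0 0 0 -77 48 0 0")

```text
time_s: 67.97
tcp_pos: [0.3881, -0.3367, 0.1277]
tcp_rot: [-2.123, 2.314, -0.001]
contact_force: [4.7, 1.2, 7.2]
gripper_width: 0.0246
```

```bash
python3 -c "
from h import *
circ(-4,5,.07,0)"
```

```text
theta 167.23 rad r 0.0691 F [4.7 1.2 7.2] z 0.1277 t 67.975
0 0 0 -5 0 0 0; 0 0 0 -10 -1 0 0; 0 0 0 -14 -3 0 0; 0 0 0 -19 -4 0 0; 0 0 0 -23 -7 0 0
```

>>> carry_out(targets="0 0 0 -5 0 0 0; 0 0 0 -10 -1 0 0; 0 0 0 -14 -3 0 0; 0 0 0 -20 -5 0 0; 0 0 0 -20 -5 0 0; 0 0 0 -20 -5 0 0")

```text
time_s: 68.72
tcp_pos: [0.3953, -0.3186, 0.1277]
tcp_rot: [-2.123, 2.315, -0.004]
contact_force: [5.0, -3.2, 4.5]
gripper_width: 0.0245
```

```bash
python3 -c "
from h import *
circ(-4,5,.07,0)"
```

```text
theta 151.02 rad r 0.0689 F [ 5.  -3.2  4.5] z 0.1277 t 68.725
0 0 0 -5 -1 0 0; 0 0 0 -9 -4 0 0; 0 0 0 -13 -6 0 0; 0 0 0 -17 -9 0 0; 0 0 0 -21 -13 0 0
```

>>> carry_out(targets="0 0 0 0 0 0 0.3; 0 0 0 0 0 0 0.7; 0 0 0 0 0 0 0.8; 0 0 0 0 0 0 0.8; 0 0 0 0 0 0 0.8; 0 0 0 0 0 -30 0.8; 0 0 0 0 0 -70 0.8; 0 0 0 0 0 -110 0.8; 0 0 0 0 0 -150 0.8; 0 0 0 0 0 -170 0.8; 0 0 0 0 0 -170 0.8")

```text
time_s: 70.1
tcp_pos: [0.3946, -0.3183, 0.2984]
tcp_rot: [-2.122, 2.316, -0.004]
contact_force: [0.2, 0.4, -0.4]
gripper_width: 0.0684
```

```bash
python3 -c "
from h import *
st()
cv2.imwrite('pics/s30.png',viewer.camera('scene')[:,:,::-1]); cv2.imwrite('pics/t30.png',viewer.camera('top')[:,:,::-1])"
```

```text
t 70.1 tcp [ 0.3946 -0.3183  0.2984] F [ 0.2  0.4 -0.4] w 0.0684 q [-0.679  0.1    0.078  1.547 -0.    -2.162]
[[-0.087 -0.996  0.002]
 [-0.996  0.087 -0.002]
 [ 0.001 -0.002 -1.   ]]
```

View pics/s30.png

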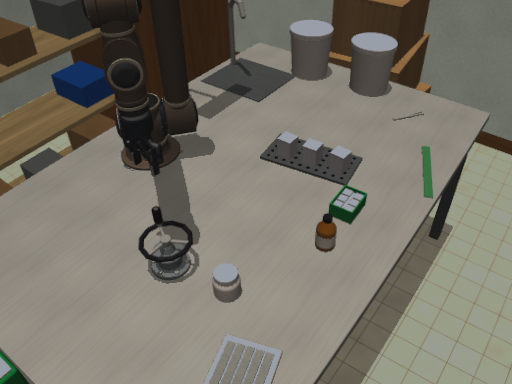

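View pics/t30.png

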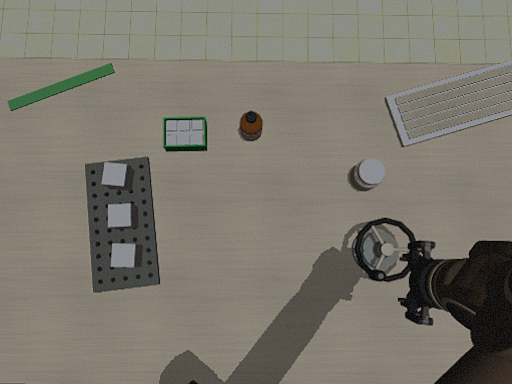

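```bash
python3 -c "
from h import *
crop('',130,195,210,285,6,'v31.png',cv2.imread('pics/s30.png'))
for n,u in (('scene',(156.5,209.5)),('top',(377.5,275))):
    p=cast(n,[u],.164)[0]; c=p[:2]-HUB; print(p,np.linalg.norm(c),np.degrees(np.arctan2(c[1],c[0])))
a=np.radians(7.8)
for u in [(114.5,174),(119.5,215.5),(123,255.5)]:
    p=cast('top',[u],.082)[0];v=p[:2]-[.5235,.310]; print(v@[np.cos(a),np.sin(a)],v@[-np.sin(a),np.cos(a)])
"
```

```text
[ 0.40144322 -0.31864479  0.164     ] 0.06351932957262703 148.32374530589763
[ 0.39618138 -0.31127818  0.164     ] 0.07195112660700309 145.53067247320817
0.11197777729683075 -0.012690309458288853
0.006653908935778614 -0.016791483051150396
-0.09148051684946765 -0.017541673098500694
```

View pics/v31.png

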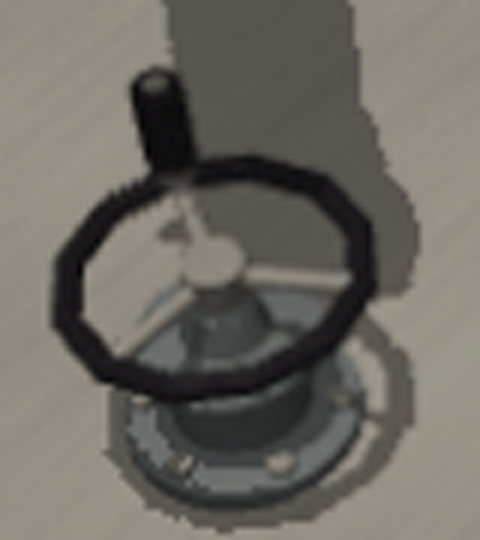

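The crank rests at about 146–151°, close to a quarter turn back from the stop at 240°. All three cups stand flat on the plate, and the arm is clear. I'm handing the job in.

```bash
python3 -c "
from plant import close_job
print(close_job())"
```

```text
the job is handed in; nothing more can be done
None
```

The job is handed in, with no verdict reported. All three cups stand mouth-down on the vent plate and the valve is backed off about a quarter turn from its open stop. It took about 70 s of the 210 s allowed.

**Cups:** I turned each cup over with the gripper held nearly level, rolling it half a turn. Two cups first had to be re-set by a top-down grasp, because the arm could not reach them sideways where they stood. The first cup placed was later found knocked along the plate, right at the allowed limit (0.145 m from the centre). I regrasped it and moved it back. In the last pictures all three look flat:

| Plate axis | Cup 1 | Cup 2 | Cup 3 | Allowed |
|---|---|---|---|---|
| along x (m) | +0.112 | +0.007 | −0.091 | ±0.145 |
| along y (m) | −0.013 | −0.017 | −0.018 | ±0.06 |

**Valve:** I cranked the wheel counterclockwise about 1.78 turns, until it stopped moving under roughly 33 N. I then turned it back about 89° as measured by the arm, let go and raised the arm clear.

**Where the checks differed:** After release, the two camera views put the crank at 148° and 146°, against 151° from the arm. That makes the back-off 89–95°, inside the ±23° allowed. The scene-camera reading gave a crank radius of 64 mm instead of 70 mm, so it is a rough check only.

The jar, bottle and box look unmoved in the last pictures; I judged that by eye and did not measure it. During the first horizontal swing two joints sat at their range limits, and one read 0.004 rad past its stated limit. Nothing flagged it.

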